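# Load the blender from a frozen-shut glass keeper

## Robot

A 7-joint arm with a two-finger parallel gripper is mounted at the origin on the work surface. World frame = base frame: x ahead of the robot, y to its left, z up, the work surface at z = 0. Lengths are in m, angles in rad, forces in N, time in s.
With the tool pointing down it reaches from about 0.35 to 0.9 m from the base axis. Payload 7.2 kg.
Tool frame: the origin (TCP) lies at the very end of the fingers, on their centre line; the grasp point (between the pads) lies 19 mm behind it (arm.hold_point_z is the z of the grasp point in the tool frame, in m); z points along the fingers, x is the direction in which the jaws open and shut, and the axes are right-handed (so a half turn about z gives the same grasp; the last joint's range is limited). The gripper opens to 88 mm and grips with 3 to 60 N. Pads are 20 mm wide; open, the fingers measure 115 mm over their backs; the gripper's body (75 mm by 178 mm) begins 61 mm behind the grasp point.
Start: joints at [-1.351, 0.411, -0.013, 1.596, 0.006, 1.134, -0.082], TCP at [0.177, 0.599, 0.223] pointing down, gripper open.
Joint ranges: [-2.95, 2.95], [-0.29, 1.99], [-1.47, 1.44], [0.14, 2.54], [-1.03, 4.17], [0.13, 1.85], [-2.86, 2.86]. Speed limits (rad/s): [2.39, 2.39, 3.01, 3.01, 3.14, 3.14, 3.14].

## Interface

Orientations are given as a unit quaternion [w, x, y, z].
In Python, from cell import arm, eyes gives the robot as it stands. The module is installed in compiled form; this text tells all that it offers.
- The arm moves only by the shell command python3 -m jog 'ROWS' [OPENING]. ROWS is JSON, a list of rows, each a list of 2 entries, a list of its own where there are three numbers: the shift along the tool's x, y, z in mm, then the turn about the tool's z in rad. In form: [[[dx, dy, dz], yaw], ...]. A call has 1 to 10 rows; each row shifts and turns the commanded pose from where the row before left it, along the tool's axes as they then stand; what a row does not reach is not made up. A row lasts 1/10 s, in which the tool goes at most 50 mm and 8.59 degrees, less where a joint would pass 70% of its speed; a pose out of reach is approached as far as the arm can. A call with a gripper value outside its range is refused whole. OPENING is the finger opening in mm, from 0 to 87.8, set as the call begins (- or left out, the last holds). The fingers move at their own pace and stop on an object; the grip force is fixed at half the most. Time passes only in rows, so rows that do not move let the fingers close. It gives the time, the measured TCP pose, the force and the opening at its end, in the units of the state.
- arm.get_state(): the state, without advancing time (a new reading comes with each control period).
- eyes.camera(name): name is "side" or "top" or "wrist"; returns a dict with "img" (400x640x3 uint8, blue, green, red), "z_map" (400x640 float32, m along the optical axis (not along the pixel's ray), 0 where there is no reading), "fx", "fy", "cx", "cy" (pixels), "R" (3x3) and "t" (3): a world point X has camera coordinates R X + t; the wrist camera has in their place "mount" (4x4, takes a point from camera to tool coordinates, whose origin is the TCP and whose axes are the tool frame's). Camera axes: x right, y down, z forward; pixel columns grow to the right and rows downward; lengths in m; the calibration is good to about 2 mm. A picture is of the moment at which its call begins: read the wrist's pose just before it.
- arm.close_job(): hands the job in, once; it reports no verdict.
The state is a dict: "clock": time; "q": joint angles; "qd": joint speeds; "joint_efforts": joint torques, N m; "position": TCP position; "orientation": TCP orientation; "force": force on the tool from outside, world axes, zero at the start; "moment": the same for the moment, N m; "width": finger opening in m.
Only numpy, scipy, OpenCV 4.12 (cv2) and the standard library are available. Lean on these libraries where they do the work, as an engineer would, in place of code of your own. Each camera call takes 0.05 s, during which the arm holds its last target. There are 200 camera calls.

## Task

The lid of the glass keeper has frozen shut: lever it open with the palette knife at the notch in its front rim and swing it right back. Move every frozen fruit piece from the keeper into the blender jug, then fit the jug's lid: set its lugs in the two slots, press it down and twist it a quarter turn clockwise to its stop so that it stays locked with its grip bar in line with the jug handle. Finish with the keeper empty and its lid shut again, and the palette knife lying flat on the serving board; leave the other things on the bench where they are.

Things in the scene. Friction and masses are not known exactly. Their poses are not given: they have to be found in the camera images.
- board: Timber serving board 320 x 200 x 18 mm, lying flat, does not slide. Origin: centre of its underside; x along its length, y across, z up; top face at z = 18 mm. The palette knife starts across its -x end, the jug lid near its +x end.
- knife: Palette knife, loose, about 120 g, 198 mm long. Wooden handle x -85 to +15 mm, 18 mm wide (y), 22 mm tall (z 0 to 22). Steel blade 30 mm wide, 2.5 mm thick, to x = +113 mm, its mid-plane at z = 11 mm. x along the blade, z up when it lies flat on its handle. Origin: underside of the handle, 15 mm behind its front end, near the balance point: grip the handle there, across its width.
- knife_tip (a point): End of the blade, at (113, 0, 11) mm in the knife's frame; axes as the knife's.
- keeper: Glass keeper 172 (x) x 190 (y) x 62 mm high without lid; does not slide. Walls 5, floor 6 mm thick. Origin: centre of its underside; -x is its front, the lid's hinge is at the rear, +x. Fruit pieces lie inside in a 2 x 2 pattern, long side along x, centres near x = +-39.5, y = +-31.5 mm, on the floor 6 mm above the bench; some places may be empty.
- notch (a point): Middle of the sill of the notch in the keeper's front rim, at (-83.5, 0, 54) mm in the keeper's frame; axes as the keeper's. The notch is 80 mm wide (y) and 8 mm tall, from 54 to 62 mm above the bench under the shut lid; a thin blade enters it going +x, and its sill is the fulcrum.
- keeper_lid (a joint): Lid angle, rad: 0 shut, 1.75 fully back. Stiff plate 177 x 194 x 8 mm, 200 g, lime border, clear window, white mark at mid front; its underside is 62.5 mm above the bench when shut, its front edge overhangs the front wall by 5 mm. Hinge line along y at x = 86, z = 62.5 mm in the keeper's frame. The hinge is stiff (0.4 N m), so the lid stays where it is left; lifting its front takes about 3.5 N.
- lid_lip (a point): Middle of the lower front edge of the keeper's lid, 177 mm from the hinge line; it moves with the lid. Its z axis is normal to the lid.
- blender: Blender, fixed: black motor base 184 mm across, 90 mm high, with a wide clear jug on it. Origin: centre of its underside, z up the jug's axis; the jug's D-handle points to -x (out to 137 mm, up to 194 mm high). Jug 170 mm across outside, 160 inside; inner floor 96 mm above the bench, with a blade hub 12 mm tall and 34 mm across.
- jug_mouth (a point): Centre of the jug's mouth at rim height, 200 mm above the bench; axes as the blender's. A lime flange 6 mm thick (194 to 200 mm) runs inwards around the mouth and leaves an opening 140 mm across; it is broken by two slots.
- jug_slot (a point): Middle of the +y slot in the flange, at (0, 76, 200) mm in the blender's frame; the other is at y = -76 mm; white tabs outside mark them. Slots 28 mm wide. Lugs go down through them, then run clockwise (seen from above) under the flange to a stop after a quarter turn; the other way is blocked.
- seal_top (a point): Top of the springy grey ring seal around the jug's mouth (158 to 174 mm across) when free, on the jug's axis, 206 mm above the bench. It gives up to 6 mm, taking 4.5 N to start and 13.5 N fully down, and pushes the jug lid up when let go.
- jug_lid: Loose jug lid, ~250 g, same after half a turn. Plug 128 mm across, z 0 to 16 mm, with two lugs along +x and -x; brim 176 mm across, z 16 to 24; grip bar along x 76 long, 36 wide, z 24 to 54. Origin: centre of plug's underside. Origin height above bench: 190 mm resting on the seal, under 187 to turn, 184 pressed fully, 187 locked, bar then along blender x. Turning takes about 0.6 N m.
- lid_lug (a point): Outer end of the jug lid's +x lug, at (77, 0, 4) mm in the lid's frame; the other lug is opposite. Lugs are lime, 18 mm wide, 6 mm tall (z 1 to 7 mm in the lid's frame); white marks on the brim show where they are.
- lid_grip (a point): Point inside the jug lid's grip bar, on the lid's axis, 43 mm above its origin (11 mm under the bar's top); axes as the lid's.
- piece_a: Frozen fruit piece, purple, hard; stadium outline 72 (x) x 36 (y) mm with flat parallel long sides 36 mm long, 28 mm tall, about 65 g. Origin: centre of its underside, x along its length. May be absent.
- piece_b: Frozen fruit piece, orange-yellow; as piece_a. May be absent.
- piece_c: Frozen fruit piece, green; as piece_a. May be absent.
- piece_d: Frozen fruit piece, red; as piece_a. May be absent.
- bento: Bystander: open lime bento tray 150 x 220 x 45 mm, loose. Origin: centre of its underside.
- mould_a: Bystander: pink silicone egg mould 110 x 150 x 22 mm, loose. Origin: centre of its underside.
- mould_b: Bystander: teal silicone egg mould 110 x 150 x 22 mm, loose. Origin: centre of its underside.
- tumbler: Bystander: green glass tumbler 64 mm across, 85 mm tall, loose. Origin: centre of its underside.
- spice_jar: Bystander: amber jar with steel cap, 52 mm across, 85 mm tall, loose. Origin: centre of its underside.
- lemon: Bystander: lemon standing on end, 60 mm wide, 57 mm tall, loose. Origin: centre of its underside.
Not all that is in view belongs to the job. Of the things that look like the knife, the larger one is meant.

How it is judged:
On the way, in this order (a step that is already met when the one before it is completed fails the run):
1. the keeper's lid is levered up off its rim on the blade of the palette knife (value of joint keeper_lid above 0.12 rad and contact force between knife and keeper_lid_c0 above 0.3 N and x of knife_tip in the frame of keeper above -0.09 m), for 0.1 s.
2. the keeper's lid is swung right back (value of joint keeper_lid above 1.3 rad), for 0.2 s.
3. every fruit piece is in the jug (horizontal distance between each of piece_a, piece_b, piece_c, piece_d and blender below 0.082 m and z of piece_a in the frame of blender between 0.085 and 0.19 m and z of piece_b in the frame of blender between 0.085 and 0.19 m and z of piece_c in the frame of blender between 0.085 and 0.19 m and z of piece_d in the frame of blender between 0.085 and 0.19 m), for 0.2 s.
At the end, for the whole second after the job is handed in: All present pieces lie in the jug; jug lid locked: within 6 mm of the jug's axis, level, origin under 188.8 mm up, bar within 0.25 rad of the handle's line; keeper lid shut (under 0.04 rad); knife flat (0.2 rad), its origin over the board; all at rest (all of step 3 and horizontal distance between jug_lid and blender below 0.006 m and z of jug_lid in the frame of blender between 0.18 and 0.1888 m and angle between the x axis of jug_lid and the x axis of blender, either way round below 0.25 rad and angle between jug_lid's own z axis and vertical below 0.06 rad and linear speed of each of jug_lid, knife below 0.02 m/s and value of joint keeper_lid below 0.04 rad and x of knife in the frame of board between -0.16 and 0.16 m and y of knife in the frame of board between -0.1 and 0.1 m and z of knife in the frame of board below 0.03 m and angle between knife's own z axis and vertical below 0.2 rad); the robot touches nothing.
It fails at once if a bystander (bento tray, egg mould, tumbler, spice jar or lemon) is pushed from its place (30 mm; the lemon 60 mm) (distance of any of bento, mould_a, mould_b, tumbler, spice_jar from where it was at the start of the episode above 0.03 m or distance of lemon from where it was at the start of the episode above 0.06 m).
Of piece_a, piece_b, piece_c, piece_d only 2 to 4 are there at a start; the rules pass over those that are not, and their reading is None.
At some moment in a run one of knife, jug_lid may be knocked a few centimetres aside while the robot is not near it.
Once in a run the grip may slacken for a moment while it holds something.
It also fails if it takes over 210 s, if anything falls off the work surface, if the arm or the gripper's body presses on something with over 40 N, if the wrist force passes 120 N, or if a joint passes its speed limit or range.

## Working session

There is one attempt and no reset: what is moved stays moved. The work goes in short steps, Python scripts to look and compute and a shell command to move; the robot and the scene stay as the last step left them, time stands still between calls to the robot, and variables do not carry over. Pictures are saved under pics/ and viewed, about 12 in all and at most 16, crops included, and the job is handed in when it is done.

```bash
mkdir -p pics; ls; cat > h.py <<'E'
import numpy as np, cv2
from cell import arm, eyes
from scipy.spatial.transform import Rotation as Rn
def T():
    s=arm.get_state(); q=s["orientation"]
    M=np.eye(4); M[:3,:3]=Rn.from_quat([q[1],q[2],q[3],q[0]]).as_matrix(); M[:3,3]=s["position"]; return M
def cam(n):
    M=T(); c=eyes.camera(n)
    if n=="wrist":
        W=M@np.array(c["mount"]); c["C"]=W[:3,3]; c["A"]=W[:3,:3]
    else:
        R=np.array(c["R"]); c["A"]=R.T; c["C"]=-R.T@np.array(c["t"])
    return c
def ray(c,u,v,z):
    d=c["A"]@np.array([(u-c["cx"])/c["fx"],(v-c["cy"])/c["fy"],1.0]); return c["C"]+d*(z-c["C"][2])/d[2]
def cloud(c):
    z=c["z_map"]; v,u=np.mgrid[:z.shape[0],:z.shape[1]]
    P=np.stack([(u-c["cx"])/c["fx"]*z,(v-c["cy"])/c["fy"]*z,z],-1)
    P=P@c["A"].T+c["C"]; P[z==0]=np.nan; return P
def proj(c,X):
    p=c["A"].T@(np.array(X)-c["C"]); return p[0]/p[2]*c["fx"]+c["cx"],p[1]/p[2]*c["fy"]+c["cy"]
def save(c,name,box=None,s=1):
    im=c["img"]
    if box: im=im[box[1]:box[3],box[0]:box[2]]
    if s!=1: im=cv2.resize(im,None,fx=s,fy=s,interpolation=cv2.INTER_CUBIC)
    cv2.imwrite("pics/"+name+".png",im)
E
python3 - <<'E'
from h import *
import pickle
for n in ("top","side"):
    c=cam(n); pickle.dump(c,open(n+".pkl","wb")); save(c,n+"0",s=1.25)
    print(n,c["C"],c["A"].round(3).tolist(),c["fx"],c["cx"],c["cy"])
print(arm.get_state(), arm.hold_point_z, T().round(3).tolist())
E
```

```text
pics
top [0.34155598 0.05335217 1.61254027] [[0.0, -0.992, 0.122], [-1.0, -0.002, -0.014], [0.015, -0.122, -0.992]] 471.94008927444634 318.69627446422356 197.00189262079724
side [-0.13931569 -0.74070032  0.74247925] [[0.737, -0.353, 0.576], [-0.676, -0.372, 0.637], [-0.01, -0.859, -0.513]] 418.17241531156844 313.3722590284358 196.866677673716
{'clock': 0.1, 'q': array([-1.35120976,  0.41184024, -0.01271346,  1.59696602,  0.00561793,
        1.13427415, -0.08221912]), 'qd': array([-0.00059915, -0.00254477, -0.00035312, -0.00236585,  0.00203402,
       -0.00015568,  0.00058532]), 'joint_efforts': array([ 2.90644610e-03, -5.89094317e+01,  6.43677860e-01, -2.91710097e+01,
       -5.38567244e-02,  1.45587651e-02,  4.12390318e-05]), 'position': array([0.17730691, 0.59884919, 0.22187817]), 'orientation': array([ 4.80249399e-04,  8.01191732e-01,  5.98407288e-01, -5.44493982e-04]), 'force': array([-0.36638009, -0.64264618,  0.66793021]), 'moment': array([0.00867673, 0.01691694, 0.03466521]), 'width': 0.0873621455256112} -0.0187 [[0.284, 0.959, -0.0, 0.177], [0.959, -0.284, -0.001, 0.599], [-0.001, 0.0, -1.0, 0.222], [0.0, 0.0, 0.0, 1.0]]
```

View pics/top0.png

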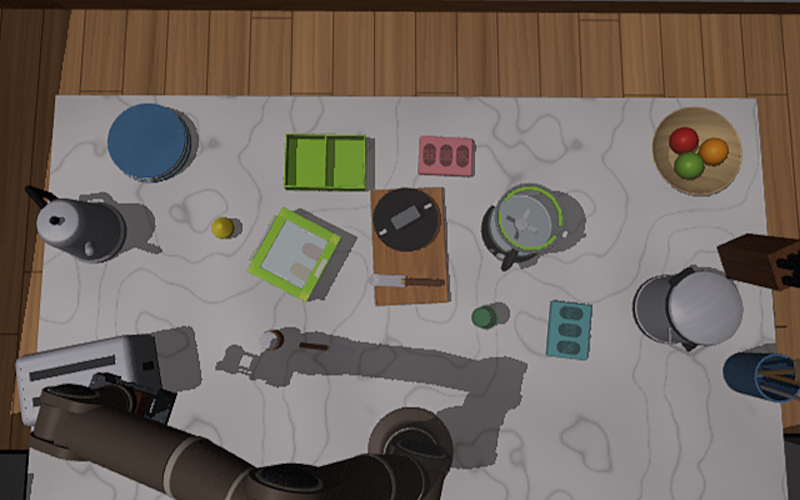

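View pics/side0.png

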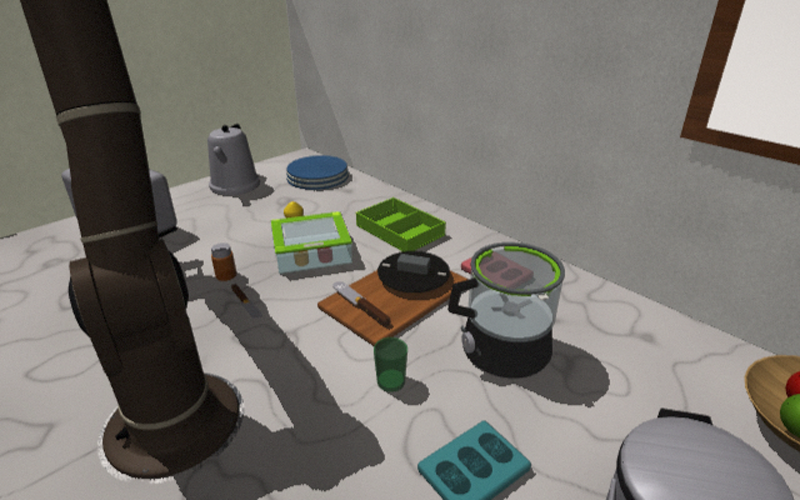

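```bash
python3 - <<'E'
from h import *
import pickle
c=pickle.load(open("top.pkl","rb")); im=c["img"]; hsv=cv2.cvtColor(im,cv2.COLOR_BGR2HSV); P=cloud(c)
def comp(m,name,z,minA=30):
    n,l,s,ce=cv2.connectedComponentsWithStats(m.astype(np.uint8))
    for i in range(1,n):
        if s[i,4]<minA: continue
        cnt=np.argwhere(l==i)[:,::-1].astype(np.float32)
        r=cv2.minAreaRect(cnt); b=cv2.boxPoints(r)
        w=[ray(c,*p,z)[:2].round(3).tolist() for p in b]
        zz=P[l==i][:,2]
        print(name,s[i].tolist(),"ctr",ray(c,*r[0],z)[:2].round(3),"box",w,"zmed",np.nanmedian(zz).round(3))
H,S,V=hsv[...,0],hsv[...,1],hsv[...,2]
comp((H>30)&(H<48)&(S>150)&(V>80),"lime",0.0705)
comp((H>5)&(H<20)&(S>90)&(V>60)&(np.arange(400)[:,None]<250),"wood",0.018,300)
comp((V<60)&(np.arange(400)[:,None]<250),"dark",0.042,100)
# crops
save(c,"k",(185,140,370,255),4.3)
E
```

```text
lime [233, 108, 60, 43, 2122] ctr [0.761 0.219] box [[0.833, 0.319], [0.834, 0.121], [0.689, 0.12], [0.689, 0.316]] zmed 0.004
lime [230, 112, 7, 35, 177] ctr [0.76  0.317] box [[0.702, 0.326], [0.819, 0.325], [0.819, 0.308], [0.702, 0.31]] zmed 0.004
lime [541, 122, 21, 19, 287] ctr [ 0.758 -0.753] box [[0.789, -0.721], [0.789, -0.789], [0.727, -0.785], [0.727, -0.717]] zmed 0.081
lime [403, 149, 47, 32, 151] ctr [ 0.655 -0.34 ] box [[0.66, -0.25], [0.722, -0.28], [0.65, -0.43], [0.589, -0.4]] zmed 0.199
lime [199, 166, 74, 75, 1233] ctr [0.512 0.306] box [[0.468, 0.426], [0.64, 0.34], [0.556, 0.184], [0.386, 0.272]] zmed 0.07
lime [399, 169, 46, 31, 106] ctr [ 0.564 -0.297] box [[0.568, -0.209], [0.627, -0.237], [0.559, -0.385], [0.5, -0.357]] zmed 0.199
wood [47, 7, 593, 185, 43261] ctr [ 0.888 -0.056] box [[0.579, 0.955], [1.225, 0.993], [1.218, -1.135], [0.561, -1.073]] zmed -0.752
wood [0, 8, 34, 242, 4143] ctr [0.773 1.069] box [[0.362, 1.094], [1.213, 1.153], [1.212, 1.044], [0.361, 0.991]] zmed -0.751
wood [25, 8, 26, 146, 1545] ctr [0.947 1.008] box [[0.692, 1.035], [1.217,
[... 904 characters left out ...]
0.636], [0.877, 0.577], [0.698, 0.625]] zmed 0.014
dark [228, 108, 31, 40, 114] ctr [0.772 0.289] box [[0.706, 0.338], [0.842, 0.336], [0.839, 0.238], [0.702, 0.242]] zmed 0.024
dark [299, 151, 51, 50, 1765] ctr [0.608 0.013] box [[0.692, 0.097], [0.693, -0.072], [0.525, -0.071], [0.525, 0.096]] zmed 0.041
dark [385, 165, 45, 52, 407] ctr [ 0.549 -0.246] box [[0.583, -0.151], [0.649, -0.225], [0.516, -0.34], [0.451, -0.266]] zmed 0.065
dark [574, 187, 66, 45, 2095] ctr [ 0.497 -0.942] box [[0.439, -0.816], [0.58, -0.84], [0.556, -1.07], [0.415, -1.043]] zmed 0.147
dark [521, 214, 35, 36, 236] ctr [ 0.425 -0.717] box [[0.442, -0.646], [0.492, -0.754], [0.409, -0.789], [0.36, -0.681]] zmed 0.2
```

View pics/k.png

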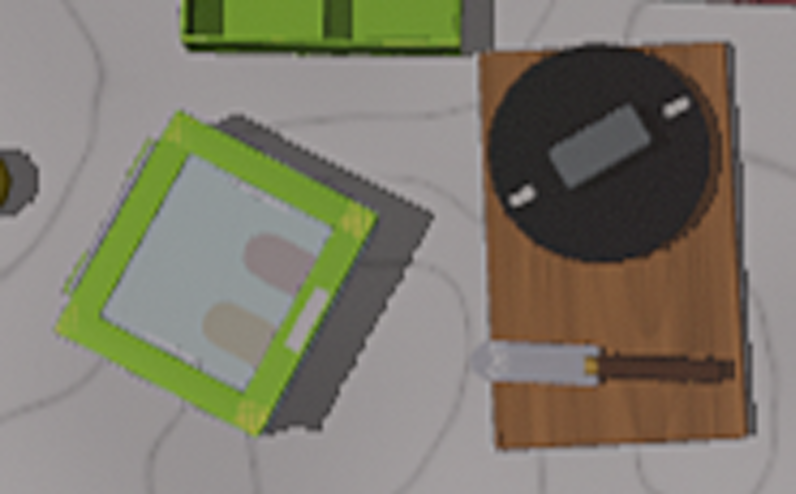

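```bash
cat >> h.py <<'E'
def go(x,y,z,yaw=None):
    """deltas: yaw turn (tool z) first, then shift in turned axes; yaw = world angle of tool x in deg"""
    M=T(); a=np.arctan2(M[1,0],M[0,0]); w=0
    if yaw is not None: w=(a-np.radians(yaw)+np.pi)%(2*np.pi)-np.pi
    R=M[:3,:3]@Rn.from_euler('z',w).as_matrix()
    d=R.T@(np.array([x,y,z])-M[:3,3])*1000
    print("now",M[:3,3].round(4),"ang %.1f"%np.degrees(a),"turn %.3f"%w,"then shift",d.round(1)); return w,d
E
python3 - <<'E'
from h import *
import pickle
c=pickle.load(open("top.pkl","rb"))
for n,u,v,z in(("hend",355.9,226,.035),("tip",294.8,224.2,.03),("bl/hd",185+598/4.3,140+366/4.3,.03),("m1",185+523/4.3,140+195/4.3,.042),("m2",185+676/4.3,140+105/4.3,.042)): print(n,ray(c,u,v,z).round(3))
print(np.array(cam("wrist")["mount"]).round(3).tolist())
go(.42,0,.30,0)
E
```

```text
hend [ 0.439 -0.094  0.035]
tip [0.445 0.11  0.03 ]
bl/hd [0.442 0.012 0.03 ]
m1 [0.575 0.071 0.042]
m2 [ 0.647 -0.049  0.042]
[[1.0, 0.001, 0.001, 0.001], [-0.001, 0.958, 0.288, -0.079], [-0.001, -0.288, 0.958, -0.163], [0.0, 0.0, 0.0, 1.0]]
now [0.1773 0.5989 0.222 ] ang 73.5 turn 1.283 then shift [242.7 599.  -77.4]
```

```bash
python3 -m jog '[[[0,0,-9],0.1426],[[0,0,-9],0.1426],[[0,0,-9],0.1426],[[0,0,-9],0.1426],[[0,0,-9],0.1426],[[0,0,-9],0.1426],[[0,0,-9],0.1426],[[0,0,-9],0.1426],[[0,0,-5],0.1426],[[0,0,0],0]]' && python3 -m jog '[[[16,40,0],0],[[16,40,0],0],[[16,40,0],0],[[16,40,0],0],[[16,40,0],0],[[16,40,0],0],[[16,40,0],0],[[16,40,0],0],[[16,40,0],0],[[16,40,0],0]]' && python3 -m jog '[[[16,40,0],0],[[16,40,0],0],[[16,40,0],0],[[16,40,0],0],[[16,40,0],0],[[0,0,0],0],[[0,0,0],0]]'; python3 - <<'E'
from h import *
go(.43,0,.30,0)
c=cam("wrist"); save(c,"w1"); print(arm.get_state()["force"])
E
```

```text
clock: 1.15
position: [0.1774, 0.5995, 0.3001]
orientation: [-0.0, 1.0, -0.001, 0.0]
force: [0.2, -0.0, -0.1]
width: 0.0878
clock: 2.15
position: [0.3374, 0.1973, 0.2994]
orientation: [-0.0, 1.0, 0.002, 0.0]
force: [0.9, 0.3, -0.2]
width: 0.0879
clock: 2.85
position: [0.417, -0.0014, 0.2994]
orientation: [0.0, 1.0, 0.0, -0.0]
force: [-0.0, 0.2, -1.3]
width: 0.088
now [ 0.417  -0.0014  0.2994] ang 0.0 turn 0.001 then shift [13.  -1.4 -0.6]
[ 0.23693596  1.34813597 -0.50305969]
```

View pics/w1.png

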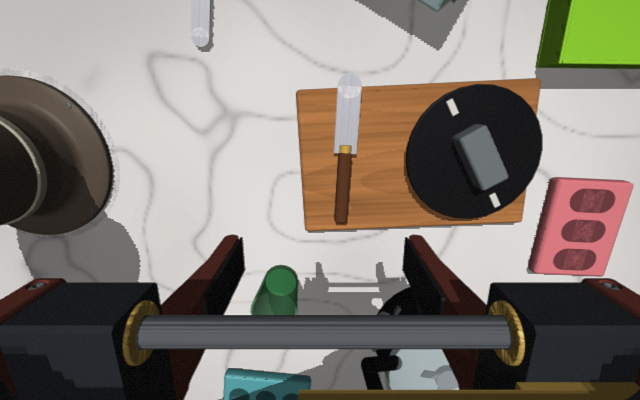

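```bash
python3 - <<'E'
from h import *
c=cam("wrist"); hsv=cv2.cvtColor(c["img"],cv2.COLOR_BGR2HSV)
e=ray(c,341,222,.04); t=ray(c,350,73,.029); f=ray(c,346,150,.035)
d=(t-e)[:2]; L=np.hypot(*d); d/=L
print(e.round(4),t.round(4),f.round(4),"L",L,"yaw",np.degrees(np.arctan2(d[1],d[0])))
o=t[:2]-.113*d; print("origin",o, e[:2]+.085*d)
m=((hsv[...,0]>100)|(hsv[...,0]<25))&(hsv[...,2]<110)&(hsv[...,1]>60); m[:, :325]=0; m[:,370:]=0; m[235:]=0; m[:140]=0
ys,xs=np.nonzero(m); print(len(xs),ys.min(),ys.max(),xs.min(),xs.max()); P=np.array([ray(c,x,y,.038)[:2] for x,y in zip(xs,ys)])
mu=P.mean(0); w,v=np.linalg.eigh(np.cov(P.T)); print("handle ctr",mu, "dir",np.degrees(np.arctan2(*v[::-1,1])))
print(cloud(c)[150:215:15,335:356:5,2].round(3))
yaw=np.degrees(np.arctan2(d[1],d[0]))-90
go(*o,.2,yaw); go(*o,.021,yaw)
E
```

```text
[ 0.4428 -0.0778  0.04  ] [0.4508 0.1164 0.029 ] [0.4477 0.0213 0.035 ] L 0.19444811590341662 yaw 87.62753437511509
origin [0.44612718 0.00354111] [0.44627421 0.00708995]
1033 154 230 334 369
handle ctr [ 0.44449539 -0.03093446] dir 88.06779856868695
[[0.031 0.034 0.038 0.035 0.03 ]
 [0.021 0.04  0.04  0.039 0.018]
 [0.019 0.039 0.04  0.037 0.02 ]
 [0.019 0.04  0.04  0.02  0.018]
 [0.036 0.039 0.041 0.019 0.018]]
now [4.167e-01 1.000e-04 2.993e-01] ang 0.2 turn 0.044 then shift [29.3 -4.7 99.3]
now [4.167e-01 1.000e-04 2.993e-01] ang 0.2 turn 0.044 then shift [ 29.4  -4.7 278.3]
```

```bash
python3 -m jog '[[[10,-2,30],0.036],[[10,-2,30],0],[[9,-1,30],0],[[0,0,40],0],[[0,0,40],0],[[0,0,40],0],[[0,0,30],0],[[0,0,20],0],[[0,0,18.5],0],[[0,0,0],0]]' && python3 -m jog '[[[0,0,0],0],[[0,0,0],0],[[0,0,0],0]]' && python3 -m jog '[[[0,0,0],0],[[0,0,0],0],[[0,0,0],0],[[0,0,0],0],[[0,0,0],0],[[0,0,0],0],[[0,0,0],0],[[0,0,0],0]]' 0; python3 -m jog '[[[0,0,-10],0],[[0,0,-20],0],[[0,0,-30],0],[[0,0,-30],0],[[0,0,-30],0],[[0,0,-30],0],[[0,0,0],0],[[0,0,0],0]]'; python3 - <<'E'
from h import *
go(.446,.005,.17)
c=cam("wrist"); save(c,"w2")
P=cloud(c)
E
```

```text
clock: 3.95
position: [0.4454, 0.0049, 0.0195]
orientation: [-0.0, 1.0, -0.016, -0.001]
force: [0.0, -0.5, 0.8]
width: 0.0877
clock: 4.25
position: [0.4463, 0.0042, 0.0213]
orientation: [-0.0, 1.0, -0.017, 0.0]
force: [-1.2, 0.0, -0.6]
width: 0.0878
clock: 5.05
position: [0.4462, 0.0035, 0.0211]
orientation: [-0.0, 1.0, -0.018, -0.0]
force: [0.1, 0.1, 1.0]
width: 0.0272
clock: 5.85
position: [0.4462, 0.004, 0.1715]
orientation: [-0.001, 1.0, -0.018, 0.0]
force: [0.5, -0.1, -0.6]
width: 0.0175
now [0.4462 0.004  0.1715] ang -2.0 turn 0.000 then shift [-0.3 -1.   1.5]
```

View pics/w2.png

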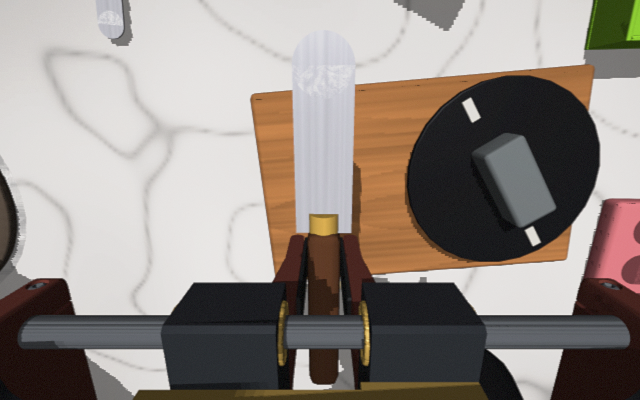

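```bash
python3 - <<'E'
from h import *
M=T(); c=cam("wrist"); P=cloud(c)
Q=(P-M[:3,3])@M[:3,:3]  # tool coords
for v in range(40,300,20): print(v,[ (Q[v,u]*1000).round(1).tolist() for u in (305,323,340)])
# tip pixel at row ~31
t=ray(c,323,30,M[2,3]); print("tip tool",((t-M[:3,3])@M[:3,:3]*1000).round(1))
E
```

```text
40 [[-7.6, -108.4, 2.0], [0.7, -108.4, 2.2], [8.6, -108.2, 1.2]]
60 [[-7.7, -99.8, 1.6], [0.7, -99.8, 1.5], [8.7, -99.7, 1.2]]
80 [[-7.9, -91.0, 2.9], [0.8, -90.9, 0.9], [8.9, -91.0, 2.4]]
100 [[-7.9, -81.8, 1.2], [0.8, -81.8, 0.6], [9.0, -81.9, 0.7]]
120 [[-8.2, -72.4, 2.7], [0.8, -72.4, 1.3], [9.2, -72.4, 2.2]]
140 [[-8.3, -62.6, 2.2], [0.8, -62.7, 1.9], [9.2, -62.9, 0.1]]
160 [[-8.5, -52.3, 3.0], [nan, nan, nan], [9.5, -52.6, 1.5]]
180 [[-8.6, -42.0, 1.9], [0.8, -42.1, 1.7], [9.7, -42.1, 1.9]]
200 [[-8.7, -31.5, 0.9], [0.8, -31.4, 1.1], [9.8, -31.5, 0.7]]
220 [[-9.0, -19.4, 3.2], [0.8, -22.6, -5.6], [10.1, -19.7, 2.5]]
240 [[-8.6, -11.4, -5.4], [0.9, -11.8, -6.4], [10.0, -10.2, -2.6]]
260 [[-7.7, -9.1, -23.8], [0.9, -0.6, -7.1], [10.0, 0.2, -5.6]]
280 [[-7.7, 0.8, -25.1], [0.9, 10.9, -8.0], [20.6, 115.3, 169.4]]
tip tool [ 7.000e-01 -1.122e+02  1.000e-01]
```

```bash
python3 -m jog '[[[0,0,30],0],[[0,0,40],0],[[0,0,40],0],[[0,0,20],0],[[0,0,8],0],[[0,0,0],0],[[0,0,0],0]]' && python3 -m jog '[[[0,0,0],0],[[0,0,0],0],[[0,0,0],0]]' 40 && python3 -m jog '[[[0,-6,6],0],[[0,0,6],0],[[0,0,0],0],[[0,0,0],0]]' && python3 -m jog '[[[0,0,0],0],[[0,0,0],0],[[0,0,0],0],[[0,0,0],0],[[0,0,0],0],[[0,0,0],0],[[0,0,0],0],[[0,0,0],0],[[0,0,0],0],[[0,0,0],0]]' 0;  python3 - <<'E'
from h import *
go(.446,.005,.17)
E
```

```text
clock: 6.65
position: [0.4458, 0.0029, 0.0326]
orientation: [0.0, 1.0, -0.019, -0.001]
force: [-0.3, 0.6, -0.7]
width: 0.0173
clock: 6.95
position: [0.4465, 0.0037, 0.0334]
orientation: [-0.0, 1.0, -0.018, 0.0]
force: [0.8, -0.2, 0.3]
width: 0.0378
clock: 7.35
position: [0.4462, 0.0094, 0.0209]
orientation: [0.0, 1.0, -0.018, -0.0]
force: [0.2, -0.3, 0.2]
width: 0.0398
clock: 8.35
position: [0.4469, 0.0096, 0.0213]
orientation: [-0.0, 1.0, -0.018, 0.0]
force: [0.4, -0.6, 1.5]
width: 0.0271
now [0.4469 0.0096 0.0213] ang -2.1 turn 0.000 then shift [  -0.6    4.6 -148.7]
```

```bash
python3 - <<'E'
from h import *
print(arm.get_state()["width"])
M=T(); c=cam("wrist"); save(c,"w3",(220,150,440,400),2.4)
E
```

```text
0.02706463434533313
```

View pics/w3.png

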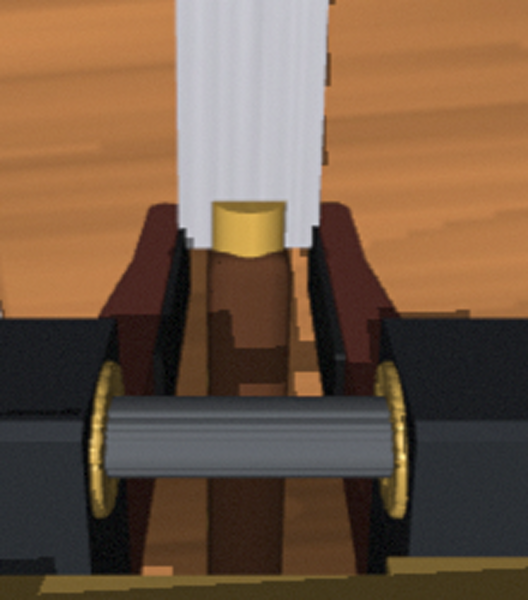

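```bash
python3 -m jog '[[[0,0,0],0],[[0,0,0],0],[[0,0,0],0]]' 45 && python3 -m jog '[[[0,6,0],0],[[0,6,0],0],[[0,0,0],0],[[0,0,0],0]]' && python3 -m jog '[[[0,0,0],0],[[0,0,0],0],[[0,0,0],0],[[0,0,0],0],[[0,0,0],0],[[0,0,0],0],[[0,0,0],0],[[0,0,0],0],[[0,0,0],0],[[0,0,0],0]]' 0;  python3 - <<'E'
from h import *
s=arm.get_state();go(.446,.005,.17); print(s["force"])
E
```

```text
clock: 8.7
position: [0.4462, 0.0095, 0.021]
orientation: [-0.0, 1.0, -0.018, -0.0]
force: [-0.0, -0.3, 0.2]
width: 0.0443
clock: 9.1
position: [0.446, -0.0029, 0.0211]
orientation: [-0.0, 1.0, -0.019, -0.0]
force: [-0.0, -0.2, -0.3]
width: 0.045
clock: 10.1
position: [0.446, -0.0025, 0.0211]
orientation: [-0.0, 1.0, -0.018, -0.0]
force: [0.4, 0.6, -0.4]
width: 0.0181
now [ 0.446  -0.0025  0.0211] ang -2.1 turn 0.000 then shift [  -0.3   -7.5 -148.9]
[ 0.36859531  0.63594279 -0.38116982]
```

```bash
python3 -m jog '[[[0,0,-10],0],[[0,0,-20],0],[[0,0,-30],0],[[0,0,-40],0],[[0,0,-29],0],[[0,0,0],0.09],[[0,0,0],0.09],[[0,0,0],0.09],[[0,0,0],0.09],[[0,0,0],0.09]]' && python3 -m jog '[[[-30,-30,0],0],[[-30,-30,0],0],[[-27,-5,0],0],[[0,0,0],0],[[0,0,0],0]]';  python3 - <<'E'
from h import *
s=arm.get_state();go(.4007,.0983,.15,-28.2); print(s["force"],s["width"])
M=T(); c=cam("wrist"); P=cloud(c); save(c,"w4")
Q=(P-M[:3,3])@M[:3,:3]
for v in range(0,260,25): print(v,[ (Q[v,u]*1000).round(1).tolist() for u in (305,323,340)])
E
```

```text
clock: 11.1
position: [0.4458, -0.0027, 0.1506]
orientation: [-0.0, 0.97, -0.243, -0.0]
force: [-0.5, 0.0, -0.2]
width: 0.018
clock: 11.6
position: [0.3994, 0.0961, 0.1505]
orientation: [-0.001, 0.971, -0.24, -0.0]
force: [-0.1, -1.1, -1.0]
width: 0.018
now [0.3994 0.0961 0.1505] ang -27.8 turn 0.008 then shift [ 0.1 -2.6  0.5]
[-0.07030723 -1.05999999 -0.97847601] 0.01799763972441393
0 [[-13.9, -157.3, 121.8], [-0.0, -157.1, 121.2], [13.2, -157.3, 121.8]]
25 [[-7.5, -112.4, -9.7], [0.1, -112.4, -9.6], [7.3, -112.4, -10.0]]
50 [[-7.6, -102.6, -10.2], [0.1, -102.8, -8.8], [7.5, -102.6, -10.1]]
75 [[-7.8, -92.6, -9.1], [0.2, -92.6, -9.9], [7.7, -92.6, -8.9]]
100 [[-8.0, -82.0, -8.4], [0.2, -82.0, -9.1], [7.8, -82.0, -10.3]]
125 [[-8.1, -71.0, -10.4], [0.2, -71.0, -10.3], [7.9, -71.1, -11.4]]
150 [[-8.3, -59.5, -9.4], [0.2, -59.5, -9.9], [8.2, -59.4, -9.0]]
175 [[-8.4, -47.7, -10.8], [0.2, -47.6, -10.5], [8.4, -47.5, -9.8]]
200 [[-8.6, -35.0, -10.2], [0.2, -35.1, -10.3], [8.7, -34.7, -8.9]]
225 [[-8.8, -22.0, -10.5], [0.2, -24.5, -16.9], [8.8, -21.8, -10.0]]
250 [[-8.7, -11.0, -16.2], [0.3, -11.9, -18.2], [8.7, -10.7, -15.6]]
```

View pics/w4.png

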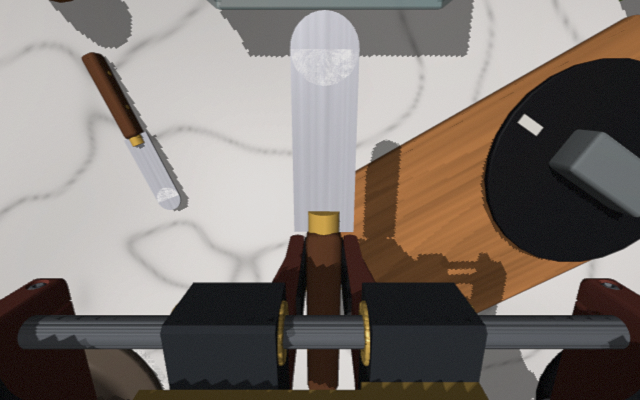

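```bash
python3 - <<'E'
from h import *
M=T(); c=cam("wrist"); o=np.array([.513,.308]); d=np.array([.472,.881]); n=np.array([-d[1],d[0]])
for u,v in((222,10),(335,9),(443,7)):
    p=ray(c,u,v,0.0); q=p[:2]-o; print(p.round(4),"keeper",(q@d).round(4),(q@n).round(4))
t=M[:3,3]+M[:3,:3]@np.array([0,-.118,-.008]); q=t[:2]-o; print("tip keeper",q@d,q@n,t[2])
E
```

```text
[0.3968 0.2752 0.    ] keeper -0.0837 0.0869
[0.4831 0.2307 0.    ] keeper -0.0822 -0.0102
[0.5658 0.1888 0.    ] keeper -0.0801 -0.1027
tip keeper -0.12275989096712465 -9.823296404061485e-05 0.15867664831243153
```

```bash
python3 -m jog '[[[2,0,20],0],[[2,0,30],0],[[0,0,30],0],[[0,0,15],0],[[0,0,5.5],0],[[0,0,0],0],[[0,0,0],0]]' && python3 -m jog '[[[0,-8,0],0],[[0,-8,0],0],[[0,-8,0],0],[[0,-6,0],0],[[0,-6,0],0],[[0,0,0],0]]';  python3 - <<'E'
from h import *
s=arm.get_state();M=T(); print(s["force"],s["position"]);
c=cam("side"); save(c,"s1",(190,140,370,280),4)
E
```

```text
clock: 12.4
position: [0.4039, 0.0932, 0.0503]
orientation: [-0.0, 0.97, -0.242, 0.0]
force: [0.2, 0.2, -1.0]
width: 0.0178
clock: 13.0
position: [0.4203, 0.1265, 0.0496]
orientation: [-0.0, 0.971, -0.24, 0.0]
force: [0.7, 0.3, -1.6]
width: 0.0179
[ 0.68794659  0.27788965 -1.63920011] [0.42032303 0.12648741 0.04963324]
```

View pics/s1.png

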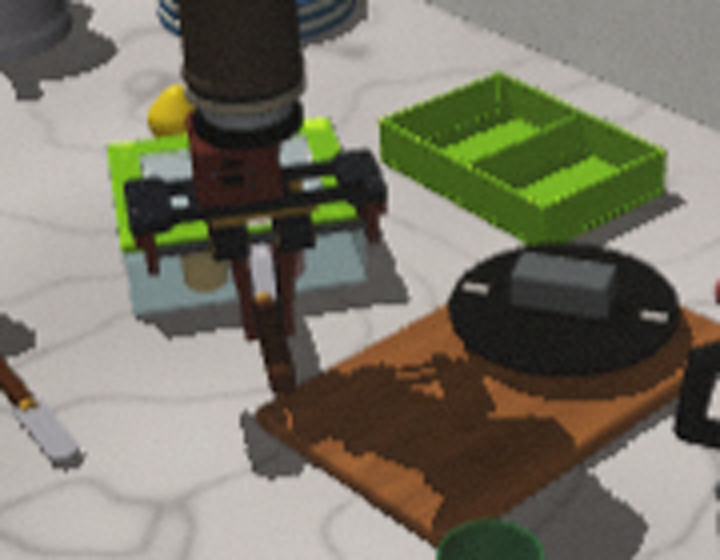

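```bash
python3 -m jog '[[[0,-6,0],0],[[0,-6,0],0],[[0,-6,0],0],[[0,0,0],0]]' && python3 -m jog '[[[0,0,-4],0],[[0,0,-4],0],[[0,0,-4],0],[[0,0,-4],0],[[0,0,-4],0],[[0,0,0],0]]' && python3 -m jog '[[[0,0,-4],0],[[0,0,-4],0],[[0,0,-4],0],[[0,0,-3],0],[[0,0,0],0],[[0,0,0],0]]';  python3 - <<'E'
from h import *
s=arm.get_state();M=T(); print(s["force"],s["moment"],s["position"]);
c=cam("wrist");P=cloud(c);save(c,"w5")
Q=(P-M[:3,3])@M[:3,:3]
for v in range(0,260,25): print(v,[ (Q[v,u]*1000).round(1).tolist() for u in (250,323,400)])
c=cam("top"); P=cloud(c); hsv=cv2.cvtColor(c["img"],cv2.COLOR_BGR2HSV)
m=(hsv[...,0]>30)&(hsv[...,0]<48)&(hsv[...,1]>130)
m[:,:190]=0;m[:,280:]=0;m[:155]=0
p=P[m]; p=p[p[:,2]>.03]; o=np.array([.513,.308]); d=np.array([.472,.881]); x=(p[:,:2]-o)@d
for a in (-.09,-.06,-.03,0,.03,.06,.08): k=abs(x-a)<.012; print(a,k.sum(),np.median(p[k,2]).round(4))
E
```

```text
clock: 13.45
position: [0.4289, 0.1424, 0.0496]
orientation: [-0.0, 0.971, -0.24, 0.0]
force: [-0.5, 0.5, -0.8]
width: 0.0176
clock: 14.05
position: [0.4284, 0.1416, 0.0701]
orientation: [-0.0, 0.971, -0.241, 0.0]
force: [0.9, -0.6, -2.4]
width: 0.0175
clock: 14.65
position: [0.4283, 0.1415, 0.0847]
orientation: [-0.0, 0.971, -0.241, -0.0]
force: [-0.1, 0.5, -2.9]
width: 0.018
[-0.11520238  0.45562304 -2.91494652] [-0.0528024   0.17897519  0.06048526] [0.4282782  0.14149695 0.08473466]
0 [[-31.5, -123.4, -3.6], [0.1, -123.6, -2.9], [33.4, -123.4, -4.0]]
25 [[-31.8, -113.4, -5.0], [0.1, -113.3, -5.3], [33.8, -113.4, -5.1]]
50 [[-32.5, -103.3, -4.9], [0.1, -103.3, -5.8], [34.4, -103.3, -5.7]]
75 [[-51.8, -99.9, 83.3], [0.1, -93.4, 1.2], [55.1, -100.1, 84.6]]
100 [[-53.2, -82.9, 84.6], [0.2, -82.1, -0.4], [56.3, -83.1, 84.4]]
125 [[-54.0, -65.2, 83.3], [0.2, -70.5, -1.9], [57.4, -65.3, 84.1]]
150 [[-55.1, -46.7, 82.9], [0.2, -58.7, -3.5], [59.0, -46.5, 85.5]]
175 [[-56.7, -27.1, 84.4], [0.2, -46.2, -3.8], [59.8, -27.6, 82.9]]
200 [[-57.6, -7.3, 82.9], [0.2, -34.0, -6.8], [61.4, -7.1, 83.9]]
225 [[-59.2, 14.3, 83.9], [0.2, -23.5, -14.3], [62.9, 14.1, 83.9]]
250 [[-60.5, 36.3, 83.3], [0.3, -11.5, -17.2], [59.6, 27.5, 65.2]]
-0.09 118 0.0887
-0.06 198 0.0869
-0.03 101 0.0829
0 95 0.0797
0.03 95 0.0758
0.06 225 0.0725
0.08 286 0.0709
```

```bash
cat >> h.py <<'E'
def lid():
    c=cam("top"); P=cloud(c); hsv=cv2.cvtColor(c["img"],cv2.COLOR_BGR2HSV)
    m=(hsv[...,0]>30)&(hsv[...,0]<48)&(hsv[...,1]>130)
    m[:,:180]=0;m[:,280:]=0;m[:150]=0
    p=P[m]; p=p[(p[:,2]>.03)&(p[:,2]<.3)]; o=np.array([.513,.308]); d=np.array([.472,.881]); x=(p[:,:2]-o)@d
    k=np.abs((p[:,:2]-o)@np.array([-d[1],d[0]]))<.11; x=x[k]; z=p[k,2]
    print("lid: x",x.min().round(3),x.max().round(3),"z",z.min().round(3),z.max().round(3),"slope rad",-np.arctan(np.polyfit(x,z,1)[0]).round(3))
def blade():
    M=T(); c=cam("wrist"); P=cloud(c); Q=(P-M[:3,3])@M[:3,:3]
    q=Q[20:205,320:327].reshape(-1,3); q=q[~np.isnan(q[:,0])]; q=q[(q[:,2]<30)&(q[:,2]>-30)]
    q=q[(q[:,1]>-85)&(q[:,1]<-35)]
    f=np.polyfit(q[:,1],q[:,2],1) if len(q) else 0
    b=q*1000; b=b[(b[:,1]>-85)&(b[:,1]<-30)]
    for f0 in (-80,-60,-40):
        k=abs(b[:,1]-f0)<5; print("blade top at y",f0,"z",np.median(b[k,2]).round(1) if k.any() else None)
    return c
E
sed -i 's/q=q\[(q\[:,2\]<30)&(q\[:,2\]>-30)\]/q=q[(q[:,2]<.03)\&(q[:,2]>-.03)]/; s/q=q\[(q\[:,1\]>-85)&(q\[:,1\]<-35)\]/pass/; s/f=np.polyfit(q\[:,1\],q\[:,2\],1) if len(q) else 0/pass/' h.py
python3 -m jog '[[[0,0,-4],0],[[0,0,-4],0],[[0,0,-4],0],[[0,0,-4],0],[[0,0,-4],0],[[0,0,0],0],[[0,0,0],0]]';  python3 - <<'E'
from h import *
s=arm.get_state();M=T(); print(s["force"],s["position"]);
blade(); lid()
E
```

```text
clock: 15.45
position: [0.4283, 0.1414, 0.1048]
orientation: [-0.0, 0.971, -0.241, 0.0]
force: [-0.4, 0.3, -0.6]
width: 0.0179
[-0.43396569  0.29370577 -0.57407762] [0.42832412 0.14144023 0.10480209]
blade top at y -80 z 5.4
blade top at y -60 z 1.8
blade top at y -40 z -1.9
lid: x -0.088 0.093 z 0.062 0.113 slope rad 0.184
```

```bash
python3 -m jog '[[[0,-3,-6],0],[[0,-4,-6],0],[[0,-4,-6],0],[[0,-4,-6],0],[[0,-4,-6],0],[[0,-4,-6],0],[[0,-4,-6],0],[[0,0,0],0]]';  python3 - <<'E'
from h import *
s=arm.get_state();M=T(); print(s["force"],s["position"]);
blade(); lid()
E
```

```text
clock: 16.35
position: [0.4416, 0.1663, 0.1474]
orientation: [-0.001, 0.971, -0.24, 0.0]
force: [-0.3, -1.3, -1.9]
width: 0.0177
[-0.29944279 -1.30490775 -1.93831745] [0.44158037 0.16625822 0.14744083]
blade top at y -80 z 20.7
blade top at y -60 z 14.3
blade top at y -40 z 6.9
lid: x -0.079 0.089 z 0.064 0.138 slope rad 0.359
```

```bash
python3 -m jog '[[[0,4,5],0],[[0,6,4],0],[[0,12,3],0],[[0,25,0],0],[[0,30,0],0],[[0,20,-10],0],[[0,0,-30],0],[[0,0,-30],0],[[0,0,0],0],[[0,0,0],0]]';  python3 - <<'E'
from h import *
s=arm.get_state();M=T(); print(s["force"],s["position"]);
lid();c=blade(); save(c,"w6",(200,0,640,400),1.4); go(.446,-.028,.12,-2)
E
```

```text
clock: 17.45
position: [0.395, 0.0807, 0.2043]
orientation: [-0.002, 0.971, -0.24, -0.001]
force: [0.4, 0.8, -1.5]
width: 0.0183
[ 0.42240691  0.75109789 -1.50262675] [0.39497555 0.08069165 0.20428588]
lid: x -0.079 0.088 z 0.063 0.14 slope rad 0.359
blade top at y -80 z 21.3
blade top at y -60 z 13.8
blade top at y -40 z 6.5
now [0.3946 0.0794 0.2036] ang -27.8 turn -0.451 then shift [ 55.2 105.5  83.6]
```

View pics/w6.png

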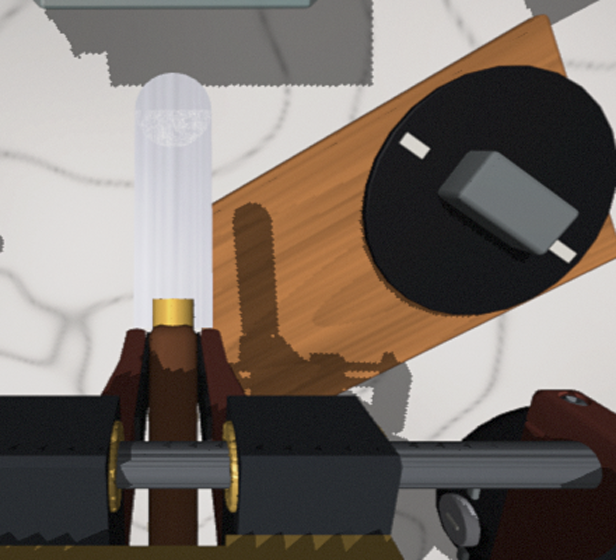

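```bash
python3 -m jog '[[[0,0,0],-0.11],[[0,0,0],-0.11],[[0,0,0],-0.11],[[0,0,0],-0.12],[[15,30,20],0],[[15,30,20],0],[[15,30,20],0],[[10,16,24],0],[[0,0,0],0],[[0,0,0],0]]' && python3 -m jog '[[[0,0,20],0],[[0,0,20],0],[[0,0,15],0],[[0,0,10],0],[[0,0,10],0],[[0,0,8],0],[[0,0,8],0],[[0,0,5],0],[[0,0,0],0],[[0,0,0],0]]'; python3 - <<'E'
from h import *
s=arm.get_state(); print(s["force"],s["position"]); blade()
E
```

```text
clock: 18.55
position: [0.4345, -0.0082, 0.1332]
orientation: [0.001, 1.0, -0.02, -0.004]
force: [0.7, 1.5, -1.0]
width: 0.0181
clock: 19.55
position: [0.4356, -0.0057, 0.039]
orientation: [-0.001, 1.0, -0.018, -0.002]
force: [-0.6, 0.3, -0.4]
width: 0.0177
[-0.55696065  0.34610053 -0.43135962] [ 0.43558489 -0.00574986  0.03898389]
blade top at y -80 z 11.7
blade top at y -60 z 6.6
blade top at y -40 z 1.6
```

```bash
python3 -m jog '[[[4,8,0],0],[[4,8,0],0],[[0,0,5],0],[[0,0,5],0],[[0,0,4],0],[[0,0,3],0],[[0,0,0],0],[[0,0,0],0]]' && python3 -m jog '[[[0,0,0],0],[[0,0,0],0],[[0,0,0],0],[[0,0,0],0],[[0,0,0],0]]' 50 && python3 -m jog '[[[0,0,-20],0],[[0,0,-40],0],[[0,0,-40],0],[[0,0,-40],0],[[0,0,-40],0],[[0,0,0],0],[[0,0,0],0]]' ; python3 - <<'E'
from h import *
s=arm.get_state(); print(s["force"],s["position"])
c=cam("wrist"); save(c,"w7"); P=cloud(c)
for v in range(60,320,20): print(v,P[v,300:345:8,2].round(3))
lid()
q=np.array([.513+.003*.472,.308+.003*.881]); d=np.array([.472,.881])
print(q-.13*d)
E
```

```text
clock: 20.4
position: [0.4429, -0.0229, 0.0219]
orientation: [-0.0, 1.0, -0.018, -0.002]
force: [-1.1, -4.1, 8.3]
width: 0.018
clock: 20.9
position: [0.4428, -0.0218, 0.0217]
orientation: [-0.001, 1.0, -0.017, -0.002]
force: [0.3, -0.1, 0.6]
width: 0.0495
clock: 21.6
position: [0.4438, -0.0212, 0.2021]
orientation: [-0.002, 1.0, -0.017, -0.001]
force: [-0.5, 0.6, -0.0]
width: 0.0498
[-0.5383481   0.62275782 -0.04070142] [ 0.44382972 -0.02118875  0.20206139]
60 [ 0.002  0.001  0.001    nan -0.     0.002]
80 [0.019 0.019 0.029 0.032 0.032 0.019]
100 [0.02  0.019 0.029 0.031 0.031 0.02 ]
120 [0.019 0.018 0.031 0.03  0.033 0.019]
140 [0.019 0.018 0.031 0.03  0.031 0.018]
160 [0.019 0.019 0.031 0.032 0.03  0.018]
180 [0.018 0.018 0.039 0.04  0.019 0.018]
200 [0.019 0.018 0.04  0.041 0.019 0.019]
220 [0.017 0.018 0.039 0.04  0.019 0.019]
240 [0.018 0.019 0.038 0.042 0.019 0.018]
260 [ 0.001  0.001 -0.     0.001 -0.001 -0.   ]
280 [ 0.001  0.    -0.     0.001  0.     0.   ]
300 [0.    0.    0.002 0.001 0.001 0.001]
lid: x -0.079 0.088 z 0.064 0.14 slope rad 0.359
[0.453056 0.196113]
```

View pics/w7.png

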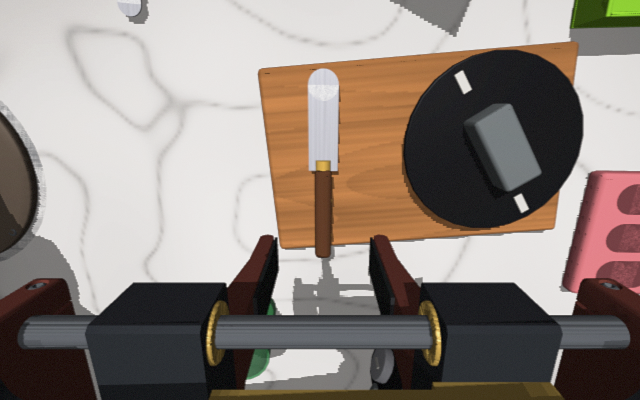

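```bash
python3 -m jog '[[[0,0,0],0.11],[[0,0,0],0.11],[[0,0,0],0.11],[[0,0,0],0.125],[[0,0,0],0]]' 0; python3 - <<'E'
from h import *
go(.453,.196,.20,-28.2)
E
```

```text
clock: 22.2
position: [0.4428, -0.0227, 0.2007]
orientation: [0.001, 0.97, -0.244, -0.003]
force: [0.1, -0.3, 0.1]
width: 0.0135
now [ 0.4428 -0.0227  0.2007] ang -28.2 turn -0.001 then shift [ -94.3 -197.6    0.4]
```

```bash
python3 -m jog '[[[-16,-33,0],0],[[-16,-33,0],0],[[-16,-33,0],0],[[-16,-33,0],0],[[-15,-33,0],0],[[-15,-33,0],0],[[0,0,0],0],[[0,0,0],0]]' 0 && python3 -m jog '[[[0,0,30],0],[[0,0,40],0],[[0,0,30],0],[[0,0,10],0],[[0,0,0],0],[[0,0,0],0]]'; python3 - <<'E'
from h import *
go(.453,.196,.09,-28.2)
E
```

```text
clock: 23.0
position: [0.4534, 0.1964, 0.2011]
orientation: [0.001, 0.971, -0.241, -0.002]
force: [-0.1, -1.5, 0.7]
width: 0.0005
clock: 23.6
position: [0.4542, 0.1961, 0.0931]
orientation: [-0.0, 0.97, -0.243, -0.002]
force: [0.2, 0.3, -0.0]
width: 0.0001
now [0.4542 0.1961 0.0931] ang -28.1 turn 0.001 then shift [-1.   0.7  3.1]
```

```bash
python3 -m jog '[[[0,-10,0],0],[[0,-10,0],0],[[0,-10,-2],0],[[0,-8,-4],0],[[0,-6,-8],0],[[0,-6,-9],0],[[0,-6,-9],0],[[0,-6,-9],0],[[0,-6,-9],0],[[0,0,0],0]]' 0; python3 - <<'E'
from h import *
print(arm.get_state()["force"]);lid()
E
```

```text
clock: 24.6
position: [0.4831, 0.2531, 0.1427]
orientation: [0.003, 0.97, -0.243, -0.005]
force: [-12.4, -13.6, 13.3]
width: 0.0003
[-12.39525622 -13.62238253  13.3153848 ]
lid: x -0.066 0.091 z 0.065 0.265 slope rad 0.76
```

```bash
python3 - <<'E'
from h import *
print(arm.get_state()["force"])
c=cam("side"); save(c,"s2",(200,100,350,240),4)
E
```

```text
[-12.15604031 -13.58233258  14.87327794]
```

View pics/s2.png

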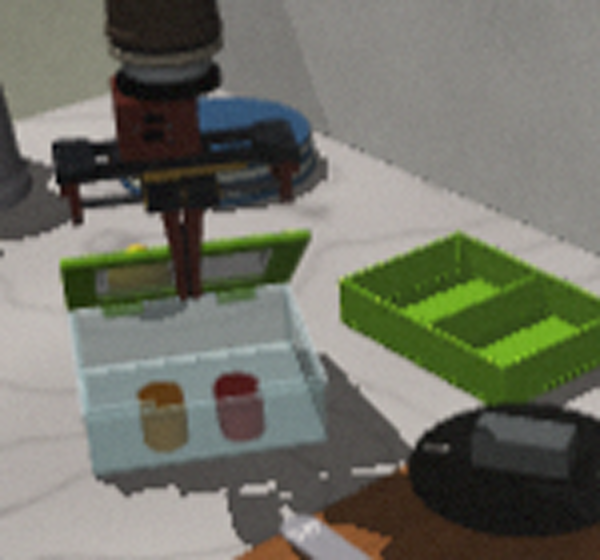

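```bash
python3 -m jog '[[[0,2,-5],0],[[0,0,-5],0],[[0,-6,-6],0],[[0,-6,-6],0],[[0,-6,-6],0],[[0,-6,-6],0],[[0,-7,-6],0],[[0,-7,-5],0],[[0,0,0],0]]' 0 &&  python3 -m jog '[[[0,-7,-5],0],[[0,-7,-5],0],[[0,-7,-4],0],[[0,-7,-4],0],[[0,-7,-3],0],[[0,-7,-3],0],[[0,0,0],0]]' 0; python3 - <<'E'
from h import *
print(arm.get_state()["force"]);lid(); p=T()[:3,3]; print((p[:2]-np.array([.5144,.3106]))@np.array([.472,.881]))
E
```

```text
clock: 25.6
position: [0.5034, 0.2899, 0.1879]
orientation: [-0.0, 0.97, -0.242, -0.002]
force: [-0.6, 0.0, -0.0]
width: 0.0003
clock: 26.3
position: [0.5233, 0.3268, 0.2113]
orientation: [-0.0, 0.97, -0.242, -0.002]
force: [-0.1, 0.0, -0.0]
width: 0.0007
[-0.10530231  0.01650539 -0.04950082]
lid: x -0.053 0.096 z 0.036 0.237 slope rad 0.537
0.018075884806143534
```

```bash
cat >> h.py <<'E'
def lid2(n="side"):
    c=cam(n); P=cloud(c); hsv=cv2.cvtColor(c["img"],cv2.COLOR_BGR2HSV)
    m=(hsv[...,0]>30)&(hsv[...,0]<48)&(hsv[...,1]>130); p=P[m]; o=np.array([.5144,.3106]); d=np.array([.472,.881]); q=p[:,:2]-o
    x=q@d; y=q@np.array([-d[1],d[0]]); k=(abs(x)<.16)&(abs(y)<.12)&(p[:,2]>.05)&(p[:,2]<.3); x=x[k];z=p[k,2]
    for a in np.arange(.06,.26,.02):
        j=abs(z-a)<.01
        if j.sum()>3: print(n,"z %.2f"%a,j.sum(),"x",np.median(x[j]).round(3),x[j].min().round(3),x[j].max().round(3))
E
python3 - <<'E'
from h import *
lid2(); lid2("top")
E
```

```text
side z 0.06 65 x 0.085 0.079 0.092
side z 0.08 224 x 0.08 0.072 0.088
side z 0.10 59 x 0.073 0.067 0.08
side z 0.12 60 x 0.066 0.059 0.073
side z 0.14 61 x 0.061 0.053 0.068
side z 0.16 67 x 0.054 0.047 0.061
side z 0.18 70 x 0.047 0.041 0.054
side z 0.20 84 x 0.041 0.035 0.049
side z 0.22 265 x 0.035 0.027 0.045
side z 0.24 70 x 0.031 0.021 0.039
top z 0.22 6 x 0.037 0.033 0.042
top z 0.24 15 x 0.033 0.029 0.037
```

```bash
python3 -m jog '[[[0,-7,0],0],[[0,-7,0],0],[[0,-7,0],0],[[0,-7,0],0],[[0,-7,0],0],[[0,-7,0],0],[[0,-7,0],0],[[0,-7,0],0],[[0,-7,0],0],[[0,0,0],0]]' 0 && python3 -m jog '[[[0,0,0],0],[[0,0,0],0],[[0,0,0],0]]'; python3 - <<'E'
from h import *
print(arm.get_state()["force"]); lid2()
E
```

```text
clock: 27.45
position: [0.5525, 0.3823, 0.2104]
orientation: [-0.0, 0.97, -0.242, -0.002]
force: [-0.3, -0.5, 0.3]
width: 0.0005
clock: 27.75
position: [0.5522, 0.3812, 0.2109]
orientation: [-0.0, 0.97, -0.243, -0.002]
force: [-0.5, 1.0, -1.2]
width: 0.0003
[-0.48880854  1.04857982 -1.1867134 ]
side z 0.06 81 x 0.086 0.079 0.092
side z 0.08 270 x 0.086 0.078 0.095
side z 0.10 77 x 0.087 0.081 0.095
side z 0.12 75 x 0.087 0.079 0.097
side z 0.14 76 x 0.089 0.08 0.096
side z 0.16 82 x 0.09 0.084 0.098
side z 0.18 81 x 0.092 0.085 0.098
side z 0.20 80 x 0.093 0.086 0.099
side z 0.22 237 x 0.094 0.086 0.102
side z 0.24 155 x 0.094 0.088 0.103
```

```bash
python3 -m jog '[[[0,20,-4],0],[[0,40,0],0],[[0,40,0],0],[[0,40,0],0],[[0,30,0],0],[[0,0,0],0],[[0,0,0],0]]' 50; python3 - <<'E'
from h import *
go(.4537,.2,.21)
M=T();c=cam("wrist"); save(c,"w8"); hsv=cv2.cvtColor(c["img"],cv2.COLOR_BGR2HSV); P=cloud(c)
o=np.array([.5144,.3106]); d=np.array([.472,.881]); n=np.array([-d[1],d[0]])
H,S,V=cv2.split(hsv)
for nm,m in (("red/purple",((H>140)|(H<4))&(S>100)&(V>60)),("orange",(H>8)&(H<28)&(S>110)&(V>60)),("green",(H>45)&(H<85)&(S>80))):
    k,l,s,ce=cv2.connectedComponentsWithStats(m.astype(np.uint8))
    for i in range(1,k):
        if s[i,4]<400: continue
        p=P[l==i]; p=p[~np.isnan(p[:,0])]; zt=np.median(p[:,2]); 
        px=np.argwhere(l==i)[:,::-1]; r=cv2.minAreaRect(px.astype(np.float32)); 
        w=ray(c,*r[0],.034)[:2]; q=w-o
        print(nm,s[i].tolist(),"hsv",[int(np.median(a[l==i])) for a in (H,S,V)],"z",zt.round(3),np.nanpercentile(p[:,2],95).round(3),"w",w.round(4),"keeper",(q@d).round(4),(q@n).round(4),r[1:])
E
```

```text
clock: 28.5
position: [0.4722, 0.2316, 0.2154]
orientation: [-0.001, 0.97, -0.243, -0.002]
force: [1.1, -0.7, -0.0]
width: 0.0494
now [0.4722 0.2316 0.2154] ang -28.1 turn 0.000 then shift [-1.4 36.6  5.4]
red/purple [338, 100, 36, 68, 2104] hsv [179, 182, 203] z 0.035 0.036 w [0.5253 0.2608] keeper -0.0387 -0.0331 ((67.0, 35.0), 90.0)
red/purple [613, 239, 27, 57, 1057] hsv [178, 114, 161] z 0.02 0.023 w [ 0.7377 -0.0269] keeper -0.1919 -0.3561 ((56.0, 26.0), 90.0)
orange [278, 98, 36, 69, 2112] hsv [19, 199, 228] z 0.035 0.036 w [0.4707 0.2916] keeper -0.0374 0.0295 ((68.0, 35.0), 90.0)
orange [80, 125, 58, 55, 537] hsv [13, 173, 90] z 0.065 0.067 w [0.2951 0.3689] keeper -0.0521 0.2207 ((54.69231414794922, 54.15385055541992), 67.38013458251953)
orange [396, 178, 172, 108, 4908] hsv [14, 156, 146] z 0.018 0.02 w [0.6007 0.093 ] keeper -0.151 -0.1787 ((54.32101058959961, 171.9996337890625), 66.03751373291016)
orange [150, 204, 41, 60, 561] hsv [11, 153, 88] z 0.017 0.018 w [0.2863 0.2595] keeper -0.1527 0.1769 ((67.4029769897461, 9.755905151367188), 58.87752914428711)
orange [314, 272, 58, 43, 1362] hsv [14, 156, 150] z 0.018 0.019 w [0.4276 0.0877] keeper -0.2373 -0.0288 ((37.565940856933594, 61.26826477050781), 63.43495178222656)
orange [418, 301, 22, 65, 715] hsv [21, 151, 105] z 0.314 0.317 w [ 0.4978 -0.0048] keeper -0.2857 -0.1342 ((64.83635711669922, 18.779388427734375), 84.68545532226562)
orange [347, 349, 55, 49, 1541] hsv [14, 156, 151] z 0.018 0.04 w [ 0.4111 -0.0267] keeper -0.346 -0.0682 ((56.510799407958984, 43.65641403198242), 75.96376037597656)
```

View pics/w8.png

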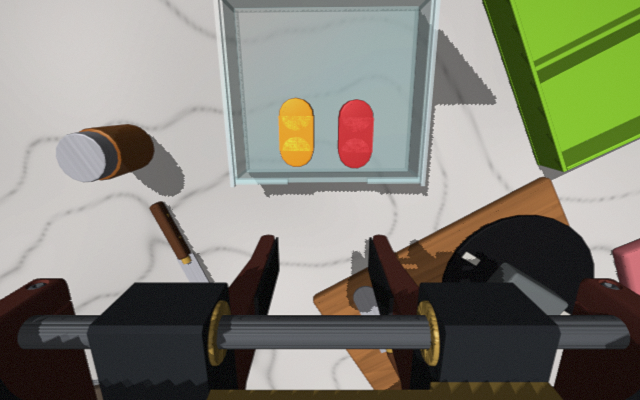

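```bash
python3 - <<'E'
from h import *
go(.5253,.2608,.1,-28.1)
c=cam("top"); hsv=cv2.cvtColor(c["img"],cv2.COLOR_BGR2HSV)
m=(hsv[...,0]>28)&(hsv[...,0]<50)&(hsv[...,1]>110)&(hsv[...,2]>60); m[:,:385]=0;m[:,470:]=0;m[:130]=0;m[220:]=0
v,u=np.nonzero(m); X=np.array([ray(c,a,b,.2)[:2] for a,b in zip(u,v)])
for it in range(4):
    s=np.linalg.lstsq(np.c_[2*X,np.ones(len(X))],(X**2).sum(1),rcond=None)[0]; r=np.sqrt(s[2]+s[0]**2+s[1]**2)
    e=abs(np.hypot(*(X-s[:2]).T)-r); X=X[e<.012]
print("mouth",s[:2],"r",r,len(X))
a=np.degrees(np.arctan2(*(X-s[:2]).T[::-1])); h=np.histogram(a,bins=36,range=(-180,180))[0]; print(dict(zip(range(-180,180,10),h.tolist())))
E
```

```text
now [0.4725 0.2323 0.2153] ang -28.0 turn 0.001 then shift [ 33.7 -50.  115.2]
mouth [ 0.58685513 -0.28680341] r 0.07462872934529349 341
{-180: 9, -170: 11, -160: 10, -150: 11, -140: 12, -130: 4, -120: 0, -110: 6, -100: 12, -90: 13, -80: 12, -70: 14, -60: 12, -50: 14, -40: 13, -30: 11, -20: 12, -10: 13, 0: 14, 10: 11, 20: 11, 30: 11, 40: 10, 50: 4, 60: 0, 70: 2, 80: 8, 90: 10, 100: 7, 110: 11, 120: 8, 130: 8, 140: 11, 150: 7, 160: 10, 170: 9}
```

```bash
python3 -m jog '[[[17,-25,20],0],[[17,-25,20],0],[[0,0,30],0],[[0,0,30],0],[[0,0,0],0]]' 50; python3 - <<'E'
from h import *
go(.5253,.2608,.0125,-28.1)
E
```

```text
clock: 29.1
position: [0.5236, 0.2595, 0.1109]
orientation: [0.002, 0.97, -0.242, -0.004]
force: [-0.6, -0.5, 0.5]
width: 0.0504
now [0.5236 0.2595 0.1109] ang -28.0 turn 0.002 then shift [ 1.5 -2.6 98.4]
```

```bash
python3 -m jog '[[[1,-2,25],0],[[0,0,30],0],[[0,0,25],0],[[0,0,14],0],[[0,0,4],0],[[0,0,0],0]]' 50 && python3 -m jog '[[[0,0,0],0],[[0,0,0],0],[[0,0,0],0],[[0,0,0],0],[[0,0,0],0],[[0,0,0],0]]' 0 && python3 -m jog '[[[0,0,-20],0],[[0,0,-40],0],[[0,0,-50],0],[[0,0,-50],0],[[0,0,-50],0],[[0,0,-30],0],[[0,0,0],0],[[0,0,0],0]]'; python3 - <<'E'
from h import *
print(arm.get_state()["force"])
# yaw options over jug
go(.587,-.287,.26,-65); go(.587,-.287,.26,-28)
E
```

```text
clock: 29.7
position: [0.5273, 0.261, 0.0174]
orientation: [-0.0, 0.97, -0.242, -0.002]
force: [0.5, 0.7, 0.1]
width: 0.0502
clock: 30.3
position: [0.5273, 0.2612, 0.0179]
orientation: [-0.001, 0.97, -0.242, -0.002]
force: [-2.0, -0.7, 5.6]
width: 0.0358
clock: 31.1
position: [0.5275, 0.2608, 0.2569]
orientation: [-0.001, 0.97, -0.242, -0.002]
force: [-0.3, 0.5, -1.2]
width: 0.0357
[-0.28082762  0.4762848  -1.16205089]
now [0.5275 0.2608 0.2569] ang -28.1 turn 0.645 then shift [521.6 177.6  -4.6]
now [0.5275 0.2608 0.2569] ang -28.1 turn -0.001 then shift [309.6 455.7  -4.6]
```

```bash
python3 -m jog '[[[14,20,0],0],[[27,37,0],0],[[27,37,0],0],[[27,37,0],0],[[27,37,0],0],[[27,37,0],0],[[27,37,0],0],[[27,37,0],0],[[27,37,0],0],[[27,37,0],0]]' && python3 -m jog '[[[27,37,0],0],[[27,37,0],0],[[14,20,0],0],[[0,0,0],0],[[0,0,0],0]]'; python3 - <<'E'
from h import *
s=arm.get_state(); print(s["width"]); go(.6047,-.2964,.26,-28)
E
```

```text
clock: 32.1
position: [0.5877, -0.173, 0.254]
orientation: [-0.0, 0.97, -0.242, -0.004]
force: [0.7, 0.3, 0.0]
width: 0.0357
clock: 32.6
position: [0.6034, -0.2867, 0.2539]
orientation: [-0.0, 0.97, -0.243, -0.004]
force: [-0.4, 0.5, -1.8]
width: 0.0357
0.035684005605120854
now [ 0.6034 -0.2867  0.2539] ang -28.2 turn -0.003 then shift [ 5.7  8.  -6.1]
```

```bash
cat >> h.py <<'E'
def mouth(n="wrist",g=(.587,-.287)):
    c=cam(n); hsv=cv2.cvtColor(c["img"],cv2.COLOR_BGR2HSV)
    m=(hsv[...,0]>28)&(hsv[...,0]<50)&(hsv[...,1]>110)&(hsv[...,2]>60)
    v,u=np.nonzero(m); X=np.array([ray(c,a,b,.2)[:2] for a,b in zip(u,v)]); s=np.array(g); r=.075
    for it in range(5):
        e=abs(np.hypot(*(X-s[:2]).T)-r); Y=X[e<(.03 if it==0 else .009)]
        s=np.linalg.lstsq(np.c_[2*Y,np.ones(len(Y))],(Y**2).sum(1),rcond=None)[0]; r=np.sqrt(s[2]+s[0]**2+s[1]**2)
    a=np.degrees(np.arctan2(*(Y-s[:2]).T[::-1])); h=np.histogram(a,bins=72,range=(-180,180))[0]
    print(n,"mouth",s[:2].round(4),"r",r.round(4),len(Y)); print({k:int(v) for k,v in zip(range(-180,180,5),h) if 30<=(k%180)<=100}); return c
E
python3 - <<'E'
from h import *
c=mouth(); save(c,"w9")
E
```

```text
wrist mouth [ 0.5899 -0.2849] r 0.0747 5628
{-150: 0, -145: 0, -140: 0, -135: 47, -130: 23, -125: 0, -120: 0, -115: 0, -110: 0, -105: 0, -100: 0, -95: 3, -90: 45, -85: 26, -80: 0, 30: 118, 35: 132, 40: 130, 45: 120, 50: 101, 55: 0, 60: 0, 65: 0, 70: 0, 75: 86, 80: 124, 85: 130, 90: 137, 95: 123, 100: 123}
```

View pics/w9.png

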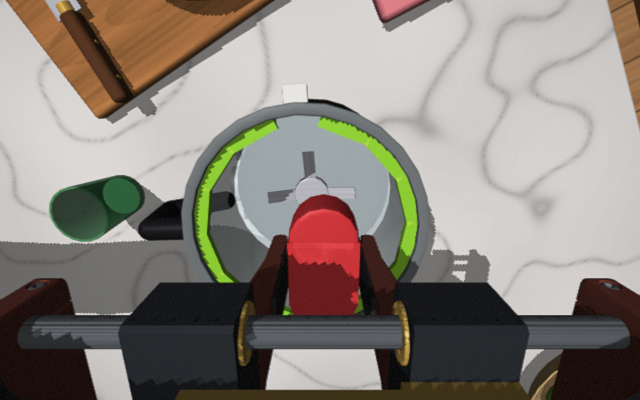

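```bash
python3 -m jog '[[[7,6,0],0],[[0,0,20],0],[[0,0,30],0],[[0,0,30],0],[[0,0,20],0],[[0,0,16],0],[[0,0,0],0],[[0,0,0],0]]' && python3 -m jog '[[[0,0,0],0],[[0,0,0],0],[[0,0,0],0]]' 48 &&  python3 -m jog '[[[0,0,-30],0],[[0,0,-40],0],[[0,0,-40],0],[[0,0,-10],0],[[0,0,0],0],[[0,0,0],0]]' 50; python3 - <<'E'
from h import *
s=arm.get_state(); print(s["width"]); go(.4707,.2916,.25,-28)
E
```

```text
clock: 33.45
position: [0.6075, -0.2952, 0.1404]
orientation: [0.0, 0.97, -0.242, -0.002]
force: [-0.4, 0.5, -0.5]
width: 0.0359
clock: 33.75
position: [0.6075, -0.2956, 0.1408]
orientation: [-0.0, 0.97, -0.243, -0.001]
force: [0.5, -0.3, 0.7]
width: 0.0479
clock: 34.35
position: [0.6073, -0.2949, 0.2588]
orientation: [-0.0, 0.97, -0.242, -0.003]
force: [0.5, -0.6, -1.1]
width: 0.05
0.04997772273536542
now [ 0.6073 -0.2949  0.2588] ang -28.1 turn -0.001 then shift [-395.9 -453.7   10.7]
```

```bash
python3 -m jog '[[[-15,-17,0],0],[[-30,-35,0],0],[[-30,-35,0],0],[[-30,-35,0],0],[[-30,-35,0],0],[[-30,-35,0],0],[[-30,-35,0],0],[[-30,-35,0],0],[[-30,-35,0],0],[[-30,-35,0],0]]' && python3 -m jog '[[[-30,-35,0],0],[[-30,-35,0],0],[[-30,-35,0],0],[[-21,-17,0],0],[[0,0,0],0],[[0,0,0],0]]'; python3 - <<'E'
from h import *
s=arm.get_state(); print(s["width"]); go(.4707,.2916,.014,-28)
E
```

```text
clock: 35.35
position: [0.5106, 0.1337, 0.2593]
orientation: [0.001, 0.97, -0.242, -0.003]
force: [1.2, -0.3, -0.4]
width: 0.0498
clock: 35.95
position: [0.4708, 0.2915, 0.2597]
orientation: [0.001, 0.97, -0.242, -0.002]
force: [0.1, -0.6, -0.3]
width: 0.05
0.05001576206142271
now [0.4708 0.2915 0.2597] ang -28.0 turn 0.000 then shift [  0.8  -0.9 245.7]
```

```bash
python3 -m jog '[[[0,0,40],0],[[0,0,45],0],[[0,0,45],0],[[0,0,45],0],[[0,0,35],0],[[0,0,22],0],[[0,0,11],0],[[0,0,3],0],[[0,0,0],0],[[0,0,0],0]]' 50 && python3 -m jog '[[[0,0,0],0],[[0,0,0],0],[[0,0,0],0],[[0,0,0],0],[[0,0,0],0],[[0,0,0],0]]' 0 && python3 -m jog '[[[0,0,-20],0],[[0,0,-40],0],[[0,0,-50],0],[[0,0,-50],0],[[0,0,-50],0],[[0,0,-30],0],[[0,0,0],0],[[0,0,0],0]]'; python3 - <<'E'
from h import *
c=np.array([.589,-.2855])-.02*np.array([.88,-.47]); go(*c,.26,-28)
E
```

```text
clock: 36.95
position: [0.4716, 0.2919, 0.0162]
orientation: [-0.001, 0.97, -0.243, -0.002]
force: [-0.7, 0.6, 0.8]
width: 0.0499
clock: 37.55
position: [0.471, 0.2922, 0.0158]
orientation: [-0.001, 0.97, -0.242, -0.002]
force: [-2.0, 0.2, 6.8]
width: 0.0357
clock: 38.35
position: [0.4714, 0.2918, 0.2549]
orientation: [-0.001, 0.97, -0.242, -0.002]
force: [0.5, 0.1, -0.6]
width: 0.0361
now [0.4714 0.2918 0.2549] ang -28.0 turn -0.001 then shift [354.9 454.5  -6.7]
```

```bash
python3 -m jog '[[[14,17,0],0],[[28,36,0],0],[[28,36,0],0],[[28,36,0],0],[[28,36,0],0],[[28,36,0],0],[[28,36,0],0],[[28,36,0],0],[[28,36,0],0],[[28,36,0],0]]' && python3 -m jog '[[[28,36,0],0],[[28,36,0],0],[[28,36,0],0],[[10,10,0],0],[[0,0,0],0],[[0,0,0],0]]'; python3 - <<'E'
from h import *
s=arm.get_state(); print(s["width"])
c=np.array([.589,-.2855])-.02*np.array([.88,-.47]); go(*c,.14,-28)
E
```

```text
clock: 39.35
position: [0.5452, -0.1357, 0.2523]
orientation: [-0.0, 0.97, -0.242, -0.004]
force: [0.4, -0.2, 0.7]
width: 0.0354
clock: 39.95
position: [0.5727, -0.2822, 0.2522]
orientation: [-0.0, 0.97, -0.243, -0.004]
force: [-0.7, 0.2, -0.5]
width: 0.0359
0.03589440408261136
now [ 0.5727 -0.2822  0.2522] ang -28.1 turn -0.002 then shift [ -3.2  -4.8 112.2]
```

```bash
python3 -m jog '[[[-3,-5,0],0],[[0,0,20],0],[[0,0,30],0],[[0,0,30],0],[[0,0,20],0],[[0,0,12],0],[[0,0,0],0],[[0,0,0],0]]' && python3 -m jog '[[[0,0,0],0],[[0,0,0],0],[[0,0,0],0]]' 48 &&  python3 -m jog '[[[0,0,-30],0],[[0,0,-40],0],[[0,0,-40],0],[[0,0,-10],0],[[0,0,0],0],[[0,0,0],0]]' 70; python3 - <<'E'
from h import *
go(.608,.013,.25,31)
c=cam("wrist"); P=cloud(c); hsv=cv2.cvtColor(c["img"],cv2.COLOR_BGR2HSV); H,S,V=cv2.split(hsv)
for nm,m in (("red",((H>170)|(H<4))&(S>150)&(V>60)),("orange",(H>15)&(H<25)&(S>170)&(V>100))):
    p=P[m]; p=p[~np.isnan(p[:,0])]; p=p[(np.hypot(p[:,0]-.589,p[:,1]+.2855)<.085)&(p[:,2]<.25)]
    print(nm,len(p),np.median(p,0).round(3) if len(p) else 0, p.max(0).round(3),p.min(0).round(3))
save(c,"w10")
E
```

```text
clock: 40.75
position: [0.5732, -0.2763, 0.1428]
orientation: [-0.0, 0.97, -0.242, -0.002]
force: [0.2, -0.1, -0.7]
width: 0.0357
clock: 41.05
position: [0.573, -0.2772, 0.1428]
orientation: [-0.0, 0.97, -0.243, -0.001]
force: [0.7, 0.1, -0.4]
width: 0.0479
clock: 41.65
position: [0.5729, -0.2766, 0.261]
orientation: [-0.0, 0.97, -0.242, -0.003]
force: [-0.2, -0.2, -0.9]
width: 0.0697
now [ 0.5729 -0.2766  0.261 ] ang -28.1 turn -1.031 then shift [ 179.3 -230.1   11.4]
red 2254 [ 0.633 -0.307  0.132] [ 0.659 -0.275  0.135] [ 0.606 -0.344  0.103]
orange 1929 [ 0.551 -0.261  0.132] [ 0.575 -0.229  0.135] [ 0.525 -0.298  0.118]
```

```bash
python3 -m jog '[[[0,0,0],-0.129],[[0,0,0],-0.129],[[0,0,0],-0.129],[[0,0,0],-0.129],[[0,0,0],-0.129],[[0,0,0],-0.129],[[0,0,0],-0.129],[[0,0,0],-0.128],[[0,0,0],0]]' && python3 -m jog '[[[18,-23,0],0],[[27,-35,0],0],[[27,-35,0],0],[[27,-35,0],0],[[27,-35,0],0],[[27,-35,0],0],[[0,0,0],0],[[0,0,0],0]]'; python3 - <<'E'
from h import *
go(.608,.013,.25,31)
c=cam("wrist"); P=cloud(c); save(c,"w11"); hsv=cv2.cvtColor(c["img"],cv2.COLOR_BGR2HSV); H,S,V=cv2.split(hsv)
# brim top: pts z .036-.046 dark ; bar top z .066-.08; marks white at brim height
z=P[...,2]; near=np.hypot(P[...,0]-.608,P[...,1]-.013)<.13
b=near&(z>.036)&(z<.048); q=P[b]
mk=b&(V>150)&(S<60); bt=near&(z>.066)&(z<.08)
k,l,s,ce=cv2.connectedComponentsWithStats(bt.astype(np.uint8)); i=1+np.argmax(s[1:,4]); px=np.argwhere(l==i)[:,::-1].astype(np.float32)
cor=[ray(c,*p,.072)[:2] for p in cv2.boxPoints(cv2.minAreaRect(px))]; print("bar corners",np.round(cor,4).tolist(),"ctr",np.mean(cor,0).round(4),"z",np.median(P[l==i][:,2]).round(4))
e=[cor[1]-cor[0],cor[2]-cor[1]]; 
for a in e: print("edge",np.hypot(*a).round(4),np.degrees(np.arctan2(a[1],a[0])).round(1))
k,l,s,ce=cv2.connectedComponentsWithStats(mk.astype(np.uint8))
for i in range(1,k):
    if s[i,4]>20: print("mark",s[i,4],ray(c,*ce[i],.042).round(4))
E
```

```text
clock: 42.6
position: [0.5726, -0.2766, 0.2605]
orientation: [-0.002, 0.963, 0.268, -0.003]
force: [-0.3, -0.2, -0.3]
width: 0.0699
clock: 43.4
position: [0.602, -0.027, 0.261]
orientation: [-0.001, 0.964, 0.267, -0.003]
force: [0.1, -1.0, 0.2]
width: 0.0701
now [ 0.602 -0.027  0.261] ang 31.0 turn 0.000 then shift [ 25.8 -31.1  11. ]
bar corners [[0.6169, -0.0263], [0.5792, 0.0384], [0.6097, 0.0558], [0.6492, -0.0079]] ctr [0.6137 0.015 ] z 0.0724
edge 0.0748 120.2
edge 0.0351 29.7
mark 150 [0.5784 0.0743 0.042 ]
mark 94 [ 0.6495 -0.0461  0.042 ]
```

View pics/w11.png

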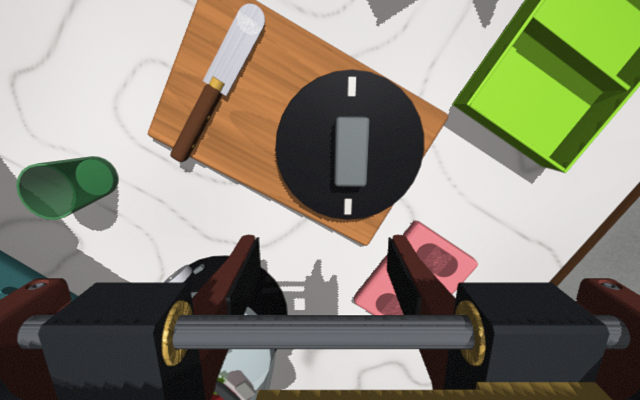

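```bash
python3 -m jog '[[[15,-15,20],0],[[15,-14,30],0],[[0,0,30],0],[[0,0,40],0],[[0,0,20],0],[[0,0,0],0],[[0,0,0],0]]' 70; python3 - <<'E'
from h import *
go(.6138,.0147,.046,30.4)
E
```

```text
clock: 44.15
position: [0.6126, 0.01, 0.1226]
orientation: [-0.001, 0.964, 0.266, -0.002]
force: [0.0, 0.7, -0.2]
width: 0.07
now [0.6126 0.01   0.1226] ang 30.8 turn 0.007 then shift [ 3.7 -3.3 76.6]
```

```bash
python3 -m jog '[[[4,-3,20],0.007],[[0,0,25],0],[[0,0,15],0],[[0,0,8],0],[[0,0,6],0],[[0,0,0],0],[[0,0,0],0]]' 70; python3 - <<'E'
from h import *
go(.6138,.0147,.046,30.4); print(arm.get_state()["force"])
E
```

```text
clock: 44.85
position: [0.6146, 0.0164, 0.0489]
orientation: [-0.001, 0.965, 0.264, -0.001]
force: [0.3, -1.0, 0.3]
width: 0.0701
now [0.6146 0.0164 0.0489] ang 30.6 turn 0.003 then shift [-1.6  1.1  2.9]
[ 0.32710607 -0.99176115  0.33202242]
```

```bash
python3 -m jog '[[[-1.5,1,3],0],[[0,0,0],0],[[0,0,0],0]]' && python3 -m jog '[[[0,0,0],0],[[0,0,0],0],[[0,0,0],0],[[0,0,0],0],[[0,0,0],0],[[0,0,0],0],[[0,0,0],0],[[0,0,0],0],[[0,0,0],0]]' 0 && python3 -m jog '[[[0,0,-20],0],[[0,0,-40],0],[[0,0,-40],0],[[0,0,-40],0],[[0,0,-40],0],[[0,0,-30],0],[[0,0,0],0],[[0,0,0],0]]'; python3 - <<'E'
from h import *
print(arm.get_state()["force"],arm.get_state()["width"]); go(.589,-.2855,.26,-25.0)
E
```

```text
clock: 45.15
position: [0.6133, 0.0149, 0.0454]
orientation: [-0.001, 0.965, 0.264, -0.002]
force: [-0.1, -0.1, 0.3]
width: 0.0699
clock: 46.05
position: [0.6131, 0.0148, 0.0452]
orientation: [-0.001, 0.965, 0.264, -0.002]
force: [-2.4, -0.8, 1.5]
width: 0.0359
clock: 46.85
position: [0.6141, 0.0152, 0.2548]
orientation: [-0.001, 0.965, 0.264, -0.002]
force: [0.1, 0.5, -3.2]
width: 0.0358
[ 0.10270106  0.50840161 -3.24955605] 0.03575950015678674
now [0.6141 0.0152 0.2548] ang 30.6 turn 0.971 then shift [104.3 283.1  -5.6]
```

```bash
python3 -m jog '[[[0,0,-3],0.1214],[[0,0,-3],0.1214],[[0,0,-3],0.1214],[[0,0,-3],0.1214],[[0,0,0],0.1214],[[0,0,0],0.1214],[[0,0,0],0.1214],[[0,0,0],0.1214],[[0,0,0],0]]' && python3 -m jog '[[[8,20,0],0],[[13,35,0],0],[[13,35,0],0],[[13,35,0],0],[[13,35,0],0],[[13,35,0],0],[[13,35,0],0],[[13,35,0],0],[[5,18,0],0],[[0,0,0],0]]'; python3 - <<'E'
from h import *
go(.589,-.2855,.26,-25.0)
M=T(); c=mouth(); P=cloud(c); save(c,"w12"); Q=(P-M[:3,3])@M[:3,:3]; hsv=cv2.cvtColor(c["img"],cv2.COLOR_BGR2HSV); H,S,V=cv2.split(hsv)
br=(abs(Q[...,2]-.003)<.006)&(np.hypot(Q[...,0],Q[...,1])<.1)
q=Q[br]*1000; print("brim",len(q),q.min(0).round(1),q.max(0).round(1),"plane",np.linalg.lstsq(np.c_[q[:,:2],np.ones(len(q))],q[:,2],rcond=None)[0].round(3))
far=[]
for u in range(230,420,6):
    v=np.nonzero(br[:,u])[0]
    if len(v): far.append(Q[v.min(),u,:2]*1000)
far=np.array(far); far=far[far[:,1]<-40]; s=np.linalg.lstsq(np.c_[2*far,np.ones(len(far))],(far**2).sum(1),rcond=None)[0]; print("circle ctr tool mm",s[:2].round(1),"r",np.sqrt(s[2]+s[0]**2+s[1]**2).round(1))
mk=br&(V>150)&(S<60); print("mark",mk.sum(),(Q[mk].mean(0)*1000).round(1))
E
```

```text
clock: 47.75
position: [0.6133, 0.0152, 0.2649]
orientation: [0.001, 0.976, -0.218, -0.004]
force: [0.4, 0.2, -2.6]
width: 0.0354
clock: 48.75
position: [0.5863, -0.2896, 0.2658]
orientation: [0.001, 0.976, -0.218, -0.003]
force: [0.3, -0.7, -3.2]
width: 0.0355
now [ 0.5863 -0.2896  0.2658] ang -25.2 turn -0.003 then shift [ 0.8 -4.8  5.7]
wrist mouth [0. 0.] r 0.0 0
{-150: 0, -145: 0, -140: 0, -135: 0, -130: 0, -125: 0, -120: 0, -115: 0, -110: 0, -105: 0, -100: 0, -95: 0, -90: 0, -85: 0, -80: 0, 30: 0, 35: 0, 40: 0, 45: 0, 50: 0, 55: 0, 60: 0, 65: 0, 70: 0, 75: 0, 80: 0, 85: 0, 90: 0, 95: 0, 100: 0}
brim 44079 [-87.  -87.8  -3. ] [88.  87.6  6.3] plane [-0.003 -0.003  2.689]
circle ctr tool mm [ 0.5 -0.5] r 86.9
mark 721 [  5.  -67.9   2.4]
```

```bash
python3 -m jog '[[[1,-5,0],-0.003],[[0,0,15],0],[[0,0,10],0],[[0,0,3],0],[[0,0,0],0],[[0,0,0],0]]'; python3 - <<'E'
from h import *
go(.589,-.2855,.2167,-25.0); print(arm.get_state()["force"])
mouth("side")
E
```

```text
clock: 49.4
position: [0.5916, -0.2815, 0.2391]
orientation: [-0.0, 0.977, -0.215, -0.002]
force: [-0.1, 0.0, -1.6]
width: 0.0361
now [ 0.5916 -0.2815  0.2391] ang -24.9 turn 0.002 then shift [-0.6  4.7 22.4]
[-0.11480185  0.02178846 -1.60601585]
side mouth [ 0.5757 -0.294 ] r 0.0726 99
{-150: 3, -145: 3, -140: 4, -135: 6, -130: 4, -125: 1, -120: 0, -115: 0, -110: 0, -105: 0, -100: 2, -95: 1, -90: 2, -85: 1, -80: 3, 30: 0, 35: 0, 40: 0, 45: 0, 50: 0, 55: 0, 60: 0, 65: 0, 70: 0, 75: 0, 80: 0, 85: 0, 90: 0, 95: 0, 100: 0}
```

```bash
python3 -m jog '[[[-0.6,4.7,0],0.002],[[0,0,0],0],[[0,0,0],0],[[0,0,0],0]]'; python3 - <<'E'
from h import *
go(.589,-.2855,.2167,-25.0); print(arm.get_state()["force"])
E
```

```text
clock: 49.85
position: [0.589, -0.2856, 0.2391]
orientation: [-0.0, 0.976, -0.216, -0.002]
force: [-0.4, 1.3, -2.4]
width: 0.0359
now [ 0.589  -0.2856  0.2391] ang -25.0 turn 0.000 then shift [ 0.  -0.1 22.4]
[-0.38267063  1.25301738 -2.41016542]
```

Descend gently and watch the force/height.

```bash
python3 -m jog '[[[0,0,5],0],[[0,0,4],0],[[0,0,0],0],[[0,0,0],0]]' && python3 -m jog '[[[0,0,3],0],[[0,0,3],0],[[0,0,0],0],[[0,0,0],0]]' && python3 -m jog '[[[0,0,3],0],[[0,0,3],0],[[0,0,0],0],[[0,0,0],0]]' && python3 -m jog '[[[0,0,2],0],[[0,0,2],0],[[0,0,0],0],[[0,0,0],0]]'; python3 - <<'E'
from h import *
print(arm.get_state()["force"],arm.get_state()["moment"]); go(.589,-.2855,.2107,-25.0)
E
```

```text
clock: 50.25
position: [0.5889, -0.2854, 0.2297]
orientation: [-0.0, 0.976, -0.216, -0.002]
force: [-0.7, 0.1, -2.5]
width: 0.036
clock: 50.65
position: [0.5889, -0.2855, 0.2239]
orientation: [-0.0, 0.976, -0.216, -0.002]
force: [0.2, 0.3, -2.5]
width: 0.0361
clock: 51.05
position: [0.5888, -0.2855, 0.2179]
orientation: [-0.0, 0.976, -0.216, -0.002]
force: [0.2, 0.4, -2.5]
width: 0.0355
clock: 51.45
position: [0.589, -0.2856, 0.2146]
orientation: [-0.0, 0.976, -0.216, -0.002]
force: [-2.9, 0.7, 4.8]
width: 0.0355
[-2.88862655  0.66115555  4.77310477] [0.39129213 0.37345915 0.05015107]
now [ 0.589  -0.2856  0.2146] ang -25.0 turn 0.000 then shift [-0.  -0.1  3.9]
```

```bash
python3 -m jog '[[[0,0,2],0],[[0,0,2],0],[[0,0,0],0],[[0,0,0],0]]' && python3 -m jog '[[[0,0,0],0.1],[[0,0,0],0.1],[[0,0,0],0.1],[[0,0,0],0.1],[[0,0,0],0],[[0,0,0],0]]'; python3 - <<'E'
from h import *
print(arm.get_state()["force"],arm.get_state()["moment"]); go(.589,-.2855,.2107,-115.0)
M=T(); c=cam("wrist"); P=cloud(c); Q=(P-M[:3,3])@M[:3,:3]; hsv=cv2.cvtColor(c["img"],cv2.COLOR_BGR2HSV); H,S,V=cv2.split(hsv)
br=(abs(Q[...,2]-.003)<.006)&(np.hypot(Q[...,0],Q[...,1])<.09)&(np.hypot(Q[...,0],Q[...,1])>.055)
mk=(br&(V>150)&(S<60)).astype(np.uint8); k,l,s,ce=cv2.connectedComponentsWithStats(mk)
for i in range(1,k):
    if s[i,4]>40: print("mark",s[i].tolist(),(Q[l==i].mean(0)*1000).round(1))
print("brim z",np.median(Q[br][:,2])*1000)
E
```

```text
clock: 51.85
position: [0.589, -0.2857, 0.2114]
orientation: [-0.0, 0.976, -0.216, -0.001]
force: [-3.3, 2.8, 10.0]
width: 0.036
clock: 52.45
position: [0.59, -0.2861, 0.2117]
orientation: [0.0, 0.914, -0.406, -0.0]
force: [-0.3, 1.7, 10.5]
width: 0.0359
[-0.30791986  1.7226092  10.53940572] [ 0.47984886  0.1085982  -0.59163695]
now [ 0.59   -0.2861  0.2117] ang -48.0 turn 1.170 then shift [-0.1  1.2  1. ]
mark [316, 105, 17, 41, 681] [  0.1 -70.4   2. ]
mark [316, 350, 14, 5, 45] [-0.1 67.   2.2]
brim z 2.6074974428086444
```

```bash
python3 -m jog '[[[0,0,0.5],0.1],[[0,0,0],0.1],[[0,0,0],0.1],[[0,0,0],0.1],[[0,0,0],0.1],[[0,0,0],0],[[0,0,0],0]]' && python3 -m jog '[[[0,1,0],0.1],[[0,0,0],0.1],[[0,0,0],0.1],[[0,0,0],0.1],[[0,0,0],0.1],[[0,0,0],0.1],[[0,0,0],0.08],[[0,0,0],0],[[0,0,0],0]]'; cat >> h.py <<'E'
def marks():
    M=T(); c=cam("wrist"); P=cloud(c); Q=(P-M[:3,3])@M[:3,:3]; hsv=cv2.cvtColor(c["img"],cv2.COLOR_BGR2HSV); H,S,V=cv2.split(hsv)
    br=(abs(P[...,2]-.212)<.02)&(np.hypot(P[...,0]-.589,P[...,1]+.2855)<.095)&(np.hypot(P[...,0]-.589,P[...,1]+.2855)>.055)
    mk=(br&(V>140)&(S<60)).astype(np.uint8); k,l,s,ce=cv2.connectedComponentsWithStats(mk)
    for i in range(1,k):
        if s[i,4]>40:
            w=np.nanmean(P[l==i],0); print("mark",s[i].tolist(),"tool",(Q[l==i].mean(0)*1000).round(1),"world",w.round(4),"ang",np.degrees(np.arctan2(w[1]+.2855,w[0]-.589)).round(1))
    print("brim z tool/world",(np.median(Q[br][:,2])*1000).round(1),np.median(P[br][:,2]).round(4)); return c
E
python3 - <<'E'
from h import *
print(arm.get_state()["force"],arm.get_state()["moment"]); go(.589,-.2855,.2107,-115.0); save(marks(),"w13")
E
```

```text
clock: 53.2
position: [0.5902, -0.2861, 0.2113]
orientation: [0.0, 0.785, -0.62, -0.0]
force: [0.5, 1.1, 9.8]
width: 0.0363
clock: 54.1
position: [0.5906, -0.2889, 0.2128]
orientation: [-0.0, -0.533, 0.846, -0.003]
force: [5.6, -5.4, 12.5]
width: 0.0361
[ 5.55928035 -5.40562219 12.49058798] [-1.00983033 -1.11968721 -0.10279975]
now [ 0.5906 -0.2889  0.2128] ang -115.5 turn -0.009 then shift [-2.4  2.9  2.1]
mark [312, 106, 18, 22, 316] tool [ -2.6 -74.    2.2] world [ 0.6585 -0.3184  0.211 ] ang -25.4
mark [161, 237, 9, 24, 122] tool [-95.5   2.9  13.6] world [ 0.6292 -0.2015  0.1988] ang 64.4
brim z tool/world 2.6 0.2104
```

```bash
python3 -m jog '[[[0,0,0],0.03],[[0,0,0],0.03],[[0,0,0],0],[[0,0,0],0]]' && python3 -m jog '[[[0,0,-1],-0.03],[[0,0,-1],0],[[0,0,0],0],[[0,0,0],0]]' && python3 -m jog '[[[0,0,0],0],[[0,0,0],0],[[0,0,0],0],[[0,0,0],0]]' 70; python3 - <<'E'
from h import *
print(arm.get_state()["force"],arm.get_state()["moment"]); go(.589,-.2855,.2107,-115.0); marks()
E
```

```text
clock: 54.55
position: [0.5906, -0.2884, 0.2127]
orientation: [-0.0, -0.509, 0.861, -0.003]
force: [3.7, -4.4, 12.9]
width: 0.0365
clock: 54.95
position: [0.5903, -0.2882, 0.2139]
orientation: [-0.0, -0.521, 0.853, -0.003]
force: [5.5, -5.2, 8.0]
width: 0.0363
clock: 55.35
position: [0.5875, -0.2862, 0.2116]
orientation: [-0.002, -0.52, 0.854, 0.001]
force: [-1.3, -3.5, 2.9]
width: 0.0645
[-1.29422379 -3.46071954  2.93727809] [-0.3610732   0.40222229  0.00668683]
now [ 0.5875 -0.2862  0.2116] ang -117.3 turn -0.040 then shift [-1.3 -1.   0.9]
mark [311, 97, 18, 24, 385] tool [ -3.2 -77.3  -0.9] world [ 0.6577 -0.3188  0.2122] ang -25.9
mark [162, 236, 7, 24, 68] tool [-94.9   1.5  11.9] world [ 0.6296 -0.2012  0.1995] ang 64.3
brim z tool/world -0.1 0.2116
```

```bash
python3 -m jog '[[[0,0,-20],0],[[0,0,-30],0],[[0,0,-30],0],[[0,0,0],0],[[0,0,0],0],[[0,0,0],0]]' 70; python3 - <<'E'
from h import *
go(.589,-.2855,.2107,-115.0); c=marks(); P=cloud(c)
R=np.hypot(P[...,0]-.589,P[...,1]+.2855); z=P[...,2]
br=(R<.1)&(abs(z-.211)<.008); q=P[br]; print("plane",np.linalg.lstsq(np.c_[q[:,:2]-[.589,-.2855],np.ones(len(q))],q[:,2],rcond=None)[0].round(4),q.min(0).round(4),q.max(0).round(4),"ctr",((q.min(0)+q.max(0))/2).round(4))
bt=((R<.06)&(z>.23)&(z<.26)).astype(np.uint8); k,l,s,ce=cv2.connectedComponentsWithStats(bt); i=1+np.argmax(s[1:,4]); px=np.argwhere(l==i)[:,::-1].astype(np.float32)
cor=[ray(c,*p,.241)[:2] for p in cv2.boxPoints(cv2.minAreaRect(px))]; print("bar ctr",np.mean(cor,0).round(4),"z",np.median(P[l==i][:,2]).round(4))
for a in (cor[1]-cor[0],cor[2]-cor[1]): print("edge",np.hypot(*a).round(4),np.degrees(np.arctan2(a[1],a[0])).round(1))
save(c,"w14")
E
```

```text
clock: 56.0
position: [0.5882, -0.2851, 0.2908]
orientation: [-0.001, -0.521, 0.854, 0.002]
force: [0.1, 0.0, -0.5]
width: 0.0703
now [ 0.5882 -0.2851  0.2908] ang -117.2 turn -0.039 then shift [ 0.  -1.3 80.1]
mark [438, 188, 4, 18, 58] tool [93.5 -6.9 92.2] world [ 0.5512 -0.3711  0.1986] ang -113.8
mark [210, 197, 7, 19, 82] tool [-92.7   2.2  91.9] world [ 0.6282 -0.2014  0.199 ] ang 65.0
mark [323, 274, 10, 21, 209] tool [ 2.2 67.  79.1] world [ 0.5272 -0.2563  0.2121] ang 154.7
brim z tool/world 79.2 0.2116
plane [0.0005 0.0008 0.2116] [ 0.5024 -0.3743  0.208 ] [ 0.6778 -0.1994  0.2189] ctr [ 0.5901 -0.2868  0.2135]
bar ctr [ 0.5919 -0.2868] z 0.2414
edge 0.0344 -117.1
edge 0.0759 154.3
```

View pics/w14.png

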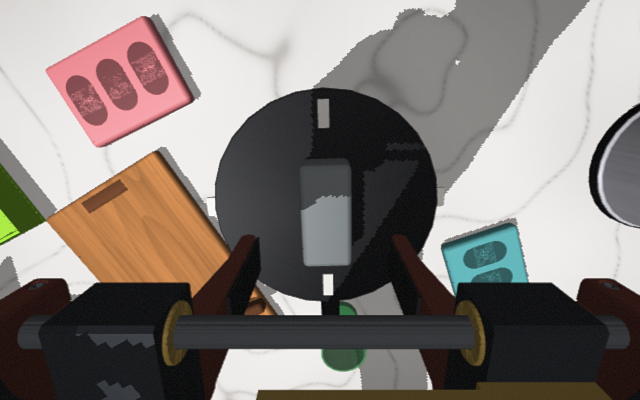

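```bash
python3 -m jog '[[[0,0,-5],-0.13],[[0,0,-5],-0.13],[[0,0,-5],-0.13],[[0,0,-5],-0.13],[[0,0,-5],-0.13],[[0,0,-5],-0.13],[[0,0,-5],-0.13],[[0,0,-5],-0.13],[[0,0,0],-0.13],[[0,0,0],-0.13]]' 0 && python3 -m jog '[[[0,0,0],-0.13],[[0,0,0],-0.12],[[0,0,0],0],[[0,0,0],0]]'; python3 - <<'E'
from h import *
go(.585,.443,.33,-28.1)
c=cam("top"); print("lemon ~",ray(c,177.6,182.4,.03).round(3)); lid2()
E
```

```text
clock: 57.05
position: [0.5882, -0.2854, 0.3306]
orientation: [0.0, 0.932, -0.362, -0.003]
force: [0.5, 0.4, 0.5]
width: 0.0003
clock: 57.45
position: [0.5883, -0.2856, 0.3309]
orientation: [-0.0, 0.969, -0.247, -0.003]
force: [-1.1, 0.0, 0.2]
width: 0.0005
now [ 0.5883 -0.2856  0.3309] ang -28.6 turn -0.009 then shift [-346.1 -641.2    2.1]
lemon ~ [0.586 0.507 0.03 ]
side z 0.06 82 x 0.086 0.079 0.093
side z 0.08 273 x 0.086 0.075 0.095
side z 0.10 72 x 0.087 0.078 0.092
side z 0.12 73 x 0.088 0.083 0.096
side z 0.14 77 x 0.089 0.082 0.1
side z 0.16 79 x 0.09 0.084 0.097
side z 0.18 76 x 0.091 0.085 0.098
side z 0.20 85 x 0.093 0.086 0.1
side z 0.22 257 x 0.094 0.087 0.103
side z 0.24 176 x 0.094 0.087 0.101
```

```bash
python3 -m jog '[[[-11,-20,0],0],[[-22,-41,0],0],[[-22,-41,0],0],[[-22,-41,0],0],[[-22,-41,0],0],[[-22,-41,0],0],[[-22,-41,0],0],[[-22,-41,0],0],[[-22,-41,0],0],[[-22,-41,0],0]]' 0 && python3 -m jog '[[[-22,-41,0],0],[[-22,-41,0],0],[[-22,-41,0],0],[[-22,-41,0],0],[[-22,-41,0],0],[[-15,-28,0],0],[[-12,-20,0],0],[[0,0,0],0],[[0,0,0],0]]'; python3 - <<'E'
from h import *
go(.585,.443,.20,-28.1)
E
```

```text
clock: 58.55
position: [0.5894, 0.1579, 0.3319]
orientation: [-0.0, 0.969, -0.246, -0.002]
force: [0.8, -0.0, 0.2]
width: 0.0005
clock: 59.45
position: [0.5897, 0.443, 0.3315]
orientation: [0.001, 0.969, -0.246, -0.002]
force: [-0.2, -0.8, 0.4]
width: 0.0007
now [0.5897 0.443  0.3315] ang -28.5 turn -0.007 then shift [ -3.7   1.9 131.6]
```

```bash
python3 -m jog '[[[-4,2,30],0],[[0,0,40],0],[[0,0,40],0],[[0,0,21],0],[[0,0,0],0],[[0,10,0],0],[[0,10,0],0],[[0,10,0],0],[[0,7,0],0],[[0,0,0],0]]' 0 && python3 -m jog '[[[0,8,0],0],[[0,8,0],0],[[0,8,0],0],[[0,8,0],0],[[0,7,0],0],[[0,7,0],0],[[0,8,3],0],[[0,8,3],0],[[0,8,3],0],[[0,0,0],0]]'; python3 - <<'E'
from h import *
p=T()[:3,3]; print((p[:2]-np.array([.5144,.3106]))@np.array([.472,.881]),p[2],arm.get_state()["force"]); lid2()
E
```

```text
clock: 60.45
position: [0.5671, 0.4103, 0.2026]
orientation: [-0.001, 0.969, -0.246, -0.002]
force: [-0.2, 0.1, 0.2]
width: 0.0004
clock: 61.45
position: [0.5331, 0.3479, 0.192]
orientation: [0.001, 0.969, -0.246, -0.003]
force: [0.8, 0.2, 0.1]
width: 0.0003
0.04168087110696353 0.19198324836391298 [0.77218129 0.18099014 0.13135288]
side z 0.06 58 x 0.084 0.079 0.091
side z 0.08 197 x 0.078 0.068 0.086
side z 0.10 53 x 0.068 0.06 0.074
side z 0.12 59 x 0.058 0.051 0.068
side z 0.14 57 x 0.047 0.04 0.057
side z 0.16 63 x 0.039 0.03 0.045
side z 0.18 67 x 0.028 0.021 0.036
side z 0.20 164 x 0.017 0.011 0.027
side z 0.22 232 x 0.01 0.002 0.017
```

```bash
python3 -m jog '[[[0,7,4],0],[[0,7,4],0],[[0,8,6],0],[[0,8,6],0],[[0,8,6],0],[[0,8,7],0],[[0,6,8],0],[[0,6,8],0],[[0,6,9],0],[[0,6,9],0]]' 0 && python3 -m jog '[[[0,3,6],0],[[0,2,6],0],[[0,2,6],0],[[0,2,5],0],[[0,0,0],0],[[0,0,0],0]]' 0; python3 - <<'E'
from h import *
p=T()[:3,3]; print((p[:2]-np.array([.5144,.3106]))@np.array([.472,.881]),p[2],arm.get_state()["force"]); lid()
E
```

```text
clock: 62.5
position: [0.5, 0.2878, 0.1246]
orientation: [-0.0, 0.969, -0.246, -0.002]
force: [1.7, 1.5, 2.9]
width: 0.0003
clock: 63.1
position: [0.4955, 0.2804, 0.1022]
orientation: [0.0, 0.969, -0.246, -0.002]
force: [0.5, 0.0, 0.4]
width: 0.0003
-0.03557099324224206 0.10224442371113521 [0.54042994 0.00356627 0.39013802]
lid: x -0.086 0.086 z 0.063 0.213 slope rad 0.23
```

```bash
python3 -m jog '[[[0,1,6],0],[[0,1,6],0],[[0,1,6],0],[[0,0,5],0],[[0,0,4],0],[[0,0,3],0],[[0,0,2],0],[[0,0,0],0],[[0,0,0],0]]' 0; python3 - <<'E'
from h import *
p=T()[:3,3]; print(p[2],arm.get_state()["force"]); lid()
E
```

```text
clock: 64.05
position: [0.4941, 0.2775, 0.0709]
orientation: [-0.0, 0.969, -0.246, -0.002]
force: [-2.7, -2.3, 7.7]
width: 0.0007
0.07087611226911483 [-2.67560436 -2.29770712  7.69740446]
lid: x -0.091 0.085 z 0.056 0.194 slope rad 0.007
```

```bash
python3 -m jog '[[[0,0,2],0],[[0,0,0],0],[[0,0,-20],0],[[0,0,-40],0],[[0,0,-40],0],[[0,0,-40],0],[[0,20,-30],0],[[0,40,0],0],[[0,40,0],0],[[0,0,0],0]]' 0; python3 -m jog '[[[0,0,0],0],[[0,0,0],0]]'; python3 - <<'E'
from h import *
p=T()[:3,3]; print(p,arm.get_state()["force"]); lid()
import pickle; c0=pickle.load(open("top.pkl","rb"))
c=cam("top"); P=cloud(c); hsv=cv2.cvtColor(c["img"],cv2.COLOR_BGR2HSV); save(c,"topf",(160,90,480,300),2.5)
w=cam("wrist"); Q=cloud(w); k=(Q[...,0]>.3)&(Q[...,0]<.52)&(abs(Q[...,1])<.13)&(Q[...,2]>.025)&(Q[...,2]<.05); q=Q[k]; print("knife pts wrist",len(q),q.min(0).round(3),q.max(0).round(3))
k=(P[...,0]>.3)&(P[...,0]<.52)&(abs(P[...,1])<.13)&(P[...,2]>.026)&(P[...,2]<.06); q=P[k]; print("knife pts top",len(q),q.min(0).round(3),q.max(0).round(3))
R=np.hypot(P[...,0]-.589,P[...,1]+.2865); print("jug lid brim z",np.nanmedian(P[(R>.05)&(R<.08)][:,2]),"bar",np.nanmedian(P[R<.012][:,2]))
H=hsv[...,0];
for nm,g in (("bento",(233,108)),):
    pass
d=cv2.absdiff(c["img"],c0["img"]).max(2)
for nm,(x0,y0,x1,y1) in dict(bento=(225,100,300,155),mould_a=(330,105,385,145),mould_b=(435,235,480,292),tumbler=(372,240,402,268),lemon=(165,170,192,194),jar=(205,258,235,285)).items():
    print(nm,"changed px",int((d[y0:y1,x0:x1]>50).sum()),"of",(y1-y0)*(x1-x0))
E
```

```text
clock: 65.1
position: [0.4455, 0.1854, 0.2385]
orientation: [-0.001, 0.969, -0.248, -0.004]
force: [-0.1, 0.0, 0.1]
width: 0.0007
clock: 65.3
position: [0.4476, 0.1909, 0.2387]
orientation: [-0.0, 0.97, -0.245, -0.002]
force: [0.5, -0.0, 0.5]
width: 0.0005
[0.4476473  0.19089741 0.23872718] [ 0.52011478 -0.0064664   0.4871034 ]
lid: x -0.034 0.091 z 0.059 0.08 slope rad 0.003
knife pts wrist 974 [0.432 0.026 0.027] [0.463 0.093 0.033]
knife pts top 400 [ 0.386 -0.105  0.026] [0.517 0.093 0.05 ]
jug lid brim z 0.21040630792600656 bar 0.23995829471047014
bento changed px 0 of 4125
mould_a changed px 0 of 2200
mould_b changed px 0 of 2565
tumbler changed px 169 of 840
lemon changed px 0 of 648
jar changed px 198 of 810
```

View pics/topf.png

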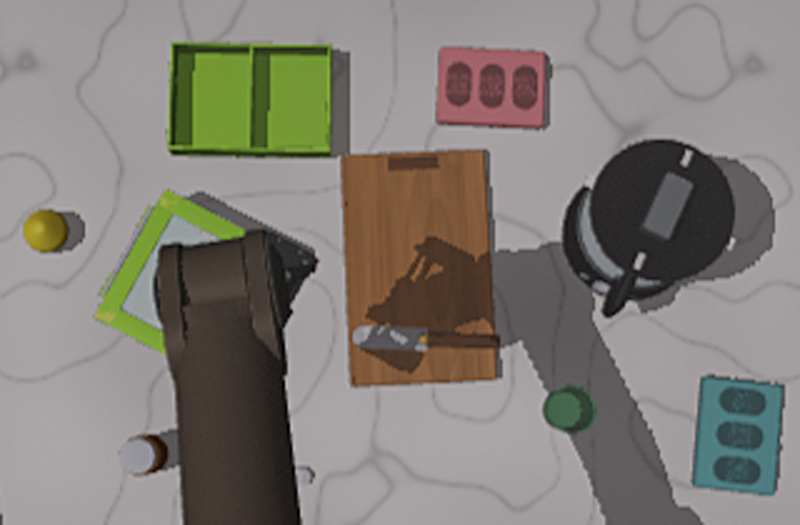

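```bash
python3 -c "
from cell import arm
print(arm.close_job())"
```

```text
the job is handed in; nothing more can be done
None
```

I carried out every step and handed the job in at about 65 s of the 210 s allowed. No verdict was given, so this rests on my own checks.

**What I did**
- **Lid opened:** I levered the keeper's lid up on the knife blade. The knife slipped about 20° in pitch in the grip and I felt roughly 2–3 N on the wrist. I raised the lid to about 0.36 rad this way, laid the knife flat on the board, and pushed the lid back to about 1.63 rad with closed fingers.
- **Fruit moved:** Only two pieces were present, orange and red. Both went into the jug, and I saw them both there before fitting the lid.
- **Jug lid fitted:** The lugs went into the slots, and I pressed the lid down and turned it a quarter turn clockwise.
- **Keeper shut:** I pushed the lid closed from behind and pressed it down.

**Last checks**

| Check | Measured | Needed |
|---|---|---|
| Jug lid origin height | 186–187.6 mm | under 188.8 mm |
| Bar to handle line | under 1° off | within 0.25 rad |
| Jug lid position | about 2 mm off the jug's axis (calibration good to about 2 mm), level | within 6 mm |
| Keeper lid slope | about 0.003 rad | under 0.04 rad |
| Knife | flat on the board (blade top about 30 mm up) | flat, origin over the board |
| Robot | clear of everything | touching nothing |

**Not fully confirmed**
- The blade's contact force on the lid past 0.12 rad could only be inferred from the wrist force and the lid rising further with the blade.
- The bento tray, both moulds and the lemon showed no change in the top view. The tumbler and spice jar did show changed pixels. I put that down to shadow and the arm: both stand where they were in the last picture, but I did not measure it.

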